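# Reload the drying rack and reset its selector

## Robot

A 6-joint arm with a two-finger parallel gripper is mounted at the origin on a cart in front of the work surface, level with it; the furniture and walls round the work are solid. World frame = base frame: x ahead of the robot, y to its left, z up, the work surface at z = 0. Lengths are in m, angles in rad, forces in N, time in s.
With the tool pointing down it reaches from about 0.275 to 0.75 m from the base axis. Payload 10.2 kg.
Tool frame: the origin (TCP) lies midway between the tips of the shut fingers; the grasp point (between the pads) lies robot.grip_point_offset behind it (robot.grip_point_offset is the distance from the TCP to the grasp point, in m); z points along the fingers, y is the direction in which the jaws open and shut (so a half turn about z gives the same grasp; the last joint's range is limited). The gripper opens to 88 mm and grips with 3 to 60 N. Pads are 18 mm wide; open, the fingers measure 123 mm over their backs; the gripper's body (75 mm by 187 mm) begins 45 mm behind the grasp point.
Start: joints at [-1.323, 0.313, 1.498, -0, 1.331, -0.223], TCP at [0.238, -0.468, 0.239] pointing down, gripper open.
Joint ranges: [-2.94, 2.94], [-0.97, 2.17], [0.19, 2.56], [-1.23, 4.37], [0.02, 3.11], [-2.88, 2.88]. Speed limits (rad/s): [2.39, 2.39, 3.01, 3.14, 3.14, 3.14].

## Interface

Orientations are given as a 3x3 rotation matrix whose columns are the frame's x, y, z axes.
In Python, from plant import robot gives the robot as it stands.
- The arm moves only by the shell command python3 -m jog 'ROWS' [FORCE]. ROWS is a JSON object of lists of equal length, an entry for each row: "gripper": the closure, from -1 (fully open) to 1 (shut); "offset": the shift along the world's x, y, z in mm, a list of three; "twist": the turn about the world's z in degrees. In form: {"gripper": [gripper, ...], "offset": [[dx, dy, dz], ...], "twist": [twist, ...]}. A call has 1 to 12 rows; each row shifts and turns the commanded pose from where the row before left it; what a row does not reach is not made up. A row lasts 1/12 s, in which the tool goes at most 41.7 mm and 7.16 degrees, less where a joint would pass 70% of its speed; a pose out of reach is approached as far as the arm can. A call is refused whole if a number of a shift passes 41.7 or a number of a turn 7.16, either way. A call with a gripper value outside its range is refused whole. The fingers move at their own pace and stop on an object; FORCE is the grip in N (left out, the last holds). Time passes only in rows, so rows that do not move let the fingers close. It gives the time, the measured TCP pose, the force and the opening at its end, in the units of the state.
- robot.observe(): the state, without advancing time (a new reading comes with each control period).
- robot.get_image(name): name is "side" or "top"; returns a dict with "frame" (480x640x3 uint8, red, green, blue), "vertical_fov" (degrees; the focal length in pixels is half the picture's height over the tangent of half this angle, whatever the lens; pixels are square), "cx", "cy" (the principal point, pixels), "extrinsics" (4x4, takes a point from world to camera coordinates). Camera axes: x right, y down, z forward; pixel columns grow to the right and rows downward; lengths in m; the calibration is good to about 2 mm. A picture is of the moment at which its call begins. There is no depth.
- robot.close_job(): hands the job in, once; it reports no verdict.
The state is a dict: "t": time; "joint_positions": joint angles; "joint_velocities": joint speeds; "tau": joint torques, N m; "tool_pos": TCP position; "tool_rot": TCP orientation; "force": force on the tool from outside, world axes, zero at the start; "ft_torque": the same for the moment, N m; "opening": finger opening in m.
Only numpy, scipy, OpenCV 4.12 (cv2) and the standard library are available. Lean on these libraries where they do the work, as an engineer would, in place of code of your own. Each camera call takes 0.05 s, during which the arm holds its last target.

## Task

Reload the drying rack: first turn its rotary selector to the white stud (off), then move the large pale block from the rack onto the slate and lay every small blue block level across the two rails of the rack, side by side. When all that is done, turn the selector to the red stud (run). The selector turns endlessly, so turn it the shorter way round each time, never through the hatched blank segment of its scale; leave the yellow and the beige roll of tape alone.

Things in the scene. Friction and masses are not known exactly. Their poses are not given: they have to be found in the camera images.
- rack_top (a point): drying rack, fixed: two level aluminium angle rails 460 mm long on end frames over a grey duct. This point: middle of the rack at ledge height (60 mm over the bench); y along the rails, x across, z up. Ledges reach from 24 to 56 mm either side of the middle line, then lips 14 mm high; the gap between them is open down to the duct (top 32 mm over the bench)
- rack: the same rack, origin on the bench below its middle, same axes. Lips also close the rails' ends, 226 mm from the middle. A block lies with its length along rack x, one end on each ledge, between the lips, its centre within 210 mm of the rack's middle along y; blocks 100 mm apart leave room for fingers
- slate: dark slate slab, fixed, 120 (x) x 170 (y) x 12 (z) mm, lying on the bench; origin at the centre of its underside. The dry block goes here
- dry_block_center (a point): large pale wooden block, 60 (x) x 100 (y) x 34 (z) mm, 0.12 kg, starting on the rack; this point is its centre, axes along its edges
- block_0_center (a point): small blue-painted wooden block, two dark screw holes in its top, 45 (x) x 85 (y) x 28 (z) mm, 0.09 kg, to be loaded on the rack; starts lying flat on the bench in front of the rack (may be absent from a run); this point is its centre, axes along its edges (y the 85 mm length)
- block_1_center (a point): small blue-painted wooden block, two dark screw holes in its top, 45 (x) x 85 (y) x 28 (z) mm, 0.09 kg, to be loaded on the rack; starts lying flat on the bench in front of the rack (may be absent from a run); this point is its centre, axes along its edges (y the 85 mm length)
- block_2_center (a point): small blue-painted wooden block, two dark screw holes in its top, 45 (x) x 85 (y) x 28 (z) mm, 0.09 kg, to be loaded on the rack; starts lying flat on the bench in front of the rack (may be absent from a run); this point is its centre, axes along its edges (y the 85 mm length)
- block_3_center (a point): small blue-painted wooden block, two dark screw holes in its top, 45 (x) x 85 (y) x 28 (z) mm, 0.09 kg, to be loaded on the rack; starts lying flat on the bench in front of the rack (may be absent from a run); this point is its centre, axes along its edges (y the 85 mm length)
- dry_block: the large pale block; origin at the centre of its underside
- block_0: block_0; origin at the centre of its underside
- block_1: block_1; origin at the centre of its underside
- block_2: block_2; origin at the centre of its underside
- block_3: block_3; origin at the centre of its underside
- selector (a joint): angle of the selector knob in rad, growing counter-clockwise seen from above; endless, without stops or detents, and its reading is not wrapped (it starts near one full turn, 6.28). It stays where it is left (friction about 0.06 N m). 0 and 6.28 are opposite the hatched blank segment
- selector_grip (a point): selector knob on top of a grey round console (140 mm across, 37 mm high, fixed): an upright grey bar 60 mm long, 14 mm thick, standing from 45 to 77 mm over the bench, on a disc of 25 mm radius. This point is on the turning axis, 61 mm over the bench, half-way up the bar; its x axis runs along the bar towards the pointer end, z is up
- selector_pointer (a point): where the knob's yellow pointer points: 55 mm from the turning axis, on the circle of the studs (40 mm over the bench)
- off_stud_top (a point): white stud (off), 13 mm across, 4 mm high, on the console 55 mm from the turning axis; this point is on its axis near its top. White and red studs change places from run to run, about 1.2 rad either side of the middle of the unhatched part of the scale
- run_stud_top (a point): red stud (run), same size, likewise
- selector_blank (a point): middle of the hatched blank segment (about 1 rad wide) of the selector's scale, 55 mm from the turning axis; the longer way round between studs or from the start leads through it
- yellow_tape: yellow roll of tape, 75 mm across, 22 mm high, loose, to be left alone; origin under its centre
- tape: beige roll of tape, 96 mm across, 25 mm high, loose, to be left alone; origin under its centre
Not all that is in view belongs to the job. There is more than one size of the slate; the job needs the larger.

How it is judged:
On the way, in this order (a step that is already met when the one before it is completed fails the run):
1. the selector points at the white stud (off), the pale block still on the rack (horizontal distance between selector_pointer and off_stud_top below 0.008 m and z of dry_block_center in the frame of rack_top above 0 m and horizontal distance between dry_block_center and slate above 0.1 m), for 0.2 s.
2. with the selector at off, the pale block lies on the slate and every blue block lies level across both rails, released and at rest (horizontal distance between selector_pointer and off_stud_top below 0.008 m and x of dry_block_center in the frame of slate between -0.05 and 0.05 m and y of dry_block_center in the frame of slate between -0.07 and 0.07 m and z of dry_block_center in the frame of slate between 0.02 and 0.047 m and x of block_0_center in the frame of rack_top between -0.02 and 0.02 m and y of block_0_center in the frame of rack_top between -0.21 and 0.21 m and z of block_0_center in the frame of rack_top between 0.008 and 0.028 m and angle between the y axis of each of block_0_center, block_1_center, block_2_center, block_3_center and the x axis of rack_top, either way round below 0.3 rad and x of block_1_center in the frame of rack_top between -0.02 and 0.02 m and y of block_1_center in the frame of rack_top between -0.21 and 0.21 m and z of block_1_center in the frame of rack_top between 0.008 and 0.028 m and x of block_2_center in the frame of rack_top between -0.02 and 0.02 m and y of block_2_center in the frame of rack_top between -0.21 and 0.21 m and z of block_2_center in the frame of rack_top between 0.008 and 0.028 m and x of block_3_center in the frame of rack_top between -0.02 and 0.02 m and y of block_3_center in the frame of rack_top between -0.21 and 0.21 m and z of block_3_center in the frame of rack_top between 0.008 and 0.028 m and contact force between the fingers and block_0 below 0.5 N and contact force between the fingers and block_1 below 0.5 N and contact force between the fingers and block_2 below 0.5 N and contact force between the fingers and block_3 below 0.5 N and contact force between the fingers and dry_block below 0.5 N and linear speed of each of block_0, block_1, block_2, block_3, dry_block below 0.03 m/s), for 0.3 s.
At the end, for the whole second after the job is handed in: Pointer at the red stud within 8 mm; pale block on the slate, centre within 50 mm (x), 70 mm (y) of the slate's; every blue block level on both rails, across them within 0.3 rad, centre within 20 mm of the rack's middle line and 210 mm along it; all released (horizontal distance between selector_pointer and run_stud_top below 0.008 m and x of dry_block_center in the frame of slate between -0.05 and 0.05 m and y of dry_block_center in the frame of slate between -0.07 and 0.07 m and z of dry_block_center in the frame of slate between 0.02 and 0.047 m and x of block_0_center in the frame of rack_top between -0.02 and 0.02 m and y of block_0_center in the frame of rack_top between -0.21 and 0.21 m and z of block_0_center in the frame of rack_top between 0.008 and 0.028 m and angle between the y axis of each of block_0_center, block_1_center, block_2_center, block_3_center and the x axis of rack_top, either way round below 0.3 rad and x of block_1_center in the frame of rack_top between -0.02 and 0.02 m and y of block_1_center in the frame of rack_top between -0.21 and 0.21 m and z of block_1_center in the frame of rack_top between 0.008 and 0.028 m and x of block_2_center in the frame of rack_top between -0.02 and 0.02 m and y of block_2_center in the frame of rack_top between -0.21 and 0.21 m and z of block_2_center in the frame of rack_top between 0.008 and 0.028 m and x of block_3_center in the frame of rack_top between -0.02 and 0.02 m and y of block_3_center in the frame of rack_top between -0.21 and 0.21 m and z of block_3_center in the frame of rack_top between 0.008 and 0.028 m and contact force between the fingers and block_0 below 0.5 N and contact force between the fingers and block_1 below 0.5 N and contact force between the fingers and block_2 below 0.5 N and contact force between the fingers and block_3 below 0.5 N and contact force between the fingers and dry_block below 0.5 N and velocity of joint selector between -0.1 and 0.1 rad/s); the robot touches nothing.
It fails at once if the selector is turned the longer way: its pointer enters the hatched blank segment (within 20 mm of its middle) (horizontal distance between selector_pointer and selector_blank below 0.02 m).
It fails at once if the yellow or the beige tape roll is moved more than 4 cm (distance of any of yellow_tape, tape from where it was at the start of the episode above 0.04 m).
Of block_0, block_1, block_2, block_3 only 2 to 4 are there at a start; the rules pass over those that are not, and their reading is None.
At some moment in a run one of block_0, block_1, block_2, block_3 may be knocked a few centimetres aside while the robot is not near it.
Once in a run the grip may slacken for a moment while it holds something.
It also fails if it takes over 210 s, if anything falls off the work surface, if the arm or the gripper's body presses on something with over 40 N, if the wrist force passes 120 N, or if a joint passes its speed limit or range.

## Working session

There is one attempt and no reset: what is moved stays moved. The work goes in short steps, Python scripts to look and compute and a shell command to move; the robot and the scene stay as the last step left them, time stands still between calls to the robot, and variables do not carry over. Pictures are saved under pics/ and viewed, and the job is handed in when it is done.

```bash
ls; mkdir -p pics; python3 - <<'E'
from plant import robot
import cv2
s=robot.observe(); print(s['t'],s['tool_pos'],s['tool_rot'],s['opening'],robot.grip_point_offset)
for n in('side','top'):
    d=robot.get_image(n); cv2.imwrite(f'pics/{n}0.png',d['frame'][:,:,::-1]); print(n,d['vertical_fov'],d['cx'],d['cy'],d['extrinsics'], {k for k in d})
E
```

```text
pics
0.0 [ 0.23806325 -0.46766562  0.23816663] [[ 8.91199458e-01  4.53611542e-01 -3.08449942e-04]
 [ 4.53611569e-01 -8.91198702e-01  1.19074950e-03]
 [ 2.65247530e-04 -1.20111177e-03 -9.99999243e-01]] 0.08823328573464984 0.0187
side 49.33773371148878 322.3525007314908 243.24266784188617 [[-0.9993579  -0.0328135  -0.01438954  0.5634103 ]
 [-0.0063027   0.55633753 -0.8309325   0.17163679]
 [ 0.03527124 -0.83030827 -0.55618712  1.30887567]
 [ 0.          0.          0.          1.        ]] {'cx', 'cy', 'vertical_fov', 'extrinsics', 'frame'}
top 46.120672583828515 330.6957426879021 235.09718216920956 [[ 0.3202123  -0.94727007 -0.01197872 -0.35687453]
 [-0.74758801 -0.24490555 -0.61736006  0.40250629]
 [ 0.58187306  0.20664143 -0.78658951  1.69354647]
 [ 0.          0.          0.          1.        ]] {'cx', 'cy', 'vertical_fov', 'extrinsics', 'frame'}
```

View pics/side0.png

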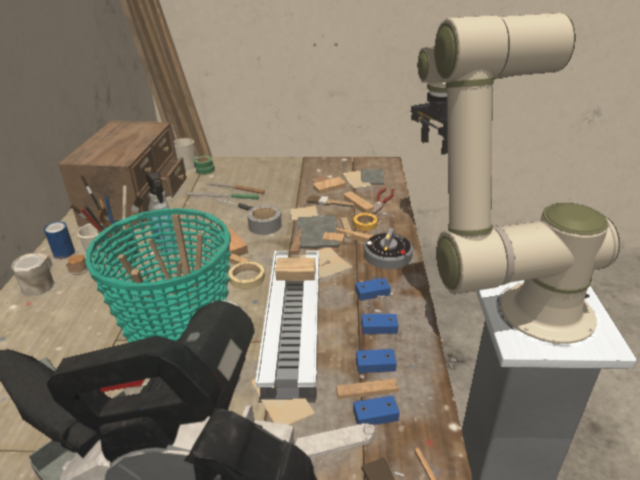

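View pics/top0.png

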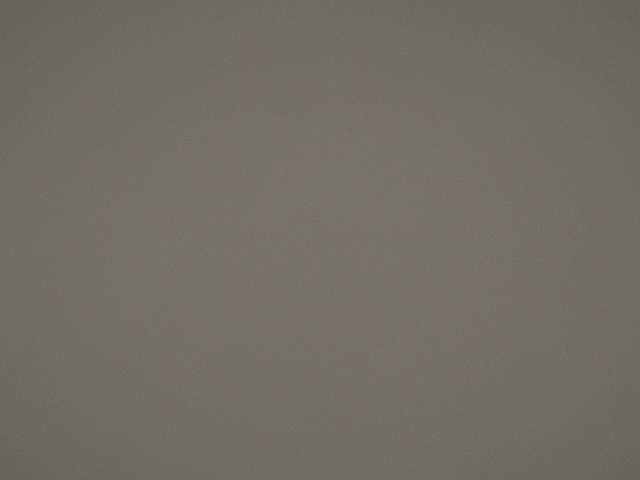

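The side view shows the whole scene: four blue blocks in a column at x≈375 px, with rows of about 289, 323, 360 and 410. The console is at (388,247), the rack at (290,320), the pale block at (295,268) and the larger slate at (318,230). The top view is blank grey, so I'll retry it and zoom the side view.

```bash
cat > h.py <<'E'
import numpy as np, cv2
from plant import robot
def cam(n='side'):
    d=robot.get_image(n); f=d['frame'].shape[0]/2/np.tan(np.radians(d['vertical_fov'])/2)
    return dict(im=d['frame'],f=f,cx=d['cx'],cy=d['cy'],E=np.array(d['extrinsics']))
def ray(c,u,v,z):
    R=c['E'][:3,:3];t=c['E'][:3,3];C=-R.T@t
    d=R.T@np.array([(u-c['cx'])/c['f'],(v-c['cy'])/c['f'],1]); return C+d*(z-C[2])/d[2]
def proj(c,p):
    q=c['E'][:3,:3]@np.array(p)+c['E'][:3,3]; return np.array([c['cx']+c['f']*q[0]/q[2],c['cy']+c['f']*q[1]/q[2]])
def crop(c,x0,y0,x1,y1,k,name):
    cv2.imwrite('pics/'+name,cv2.resize(np.ascontiguousarray(c['im'][y0:y1,x0:x1,::-1]),None,fx=k,fy=k,interpolation=cv2.INTER_CUBIC))
E
python3 - <<'E'
from h import *
t=cam('top'); print(t['im'].std(),t['im'].mean()); R=t['E'][:3,:3];print('topcam',-R.T@t['E'][:3,3],'looks',R[2])
cv2.imwrite('pics/top1.png',t['im'][:,:,::-1])
c=cam(); R=c['E'][:3,:3];print('sidecam',-R.T@c['E'][:3,3],'f',c['f'])
crop(c,240,180,440,330,4,'s1.png'); crop(c,240,300,440,450,4,'s2.png')
hsv=cv2.cvtColor(c['im'],cv2.COLOR_RGB2HSV)
m=cv2.inRange(hsv,(105,120,40),(125,255,255)); m[:,:340]=0
n,l,st,ce=cv2.connectedComponentsWithStats(m)
for i in range(1,n):
    if st[i,4]>60: print(st[i],ce[i],ray(c,*ce[i],0.02))
print(robot.observe()['t'],proj(c,robot.observe()['tool_pos']))
E
```

```text
6.612991671110812 108.35213758680555
topcam [-0.57024457 -0.58943741  1.5763423 ] looks [ 0.58187306  0.20664143 -0.78658951]
sidecam [0.51796463 1.00976977 0.87870559] f 522.5451605270318
[356 279  34  16 375] [373.28266667 287.11466667] [ 0.43219593 -0.06717885  0.02      ]
[362 315  35  17 512] [379.80664062 322.91210938] [0.42315646 0.06997087 0.02      ]
[357 350  38  21 639] [376.30516432 359.5915493 ] [0.43782092 0.18906135 0.02      ]
[354 397  45  26 842] [376.51425178 410.07125891] [0.44458607 0.3251828  0.02      ]
0.2 [434.42819956 147.50284103]
```

View pics/s1.png

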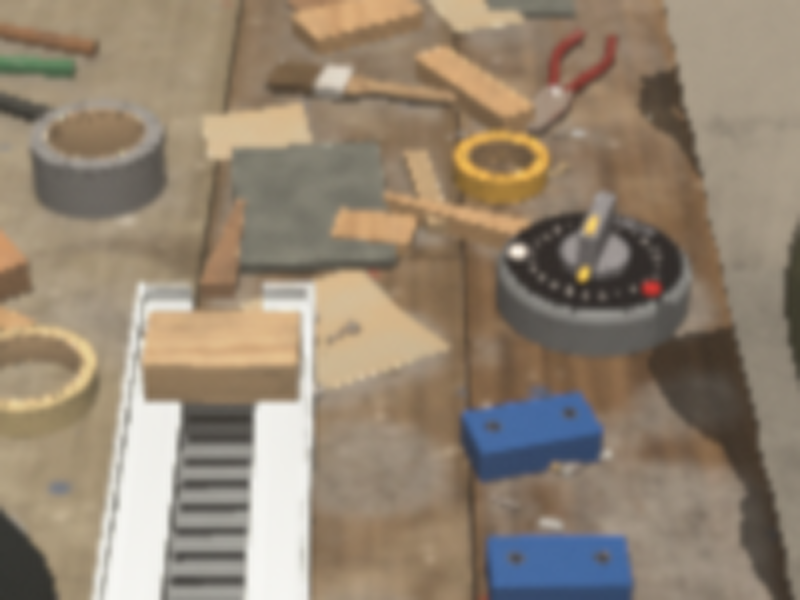

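View pics/s2.png

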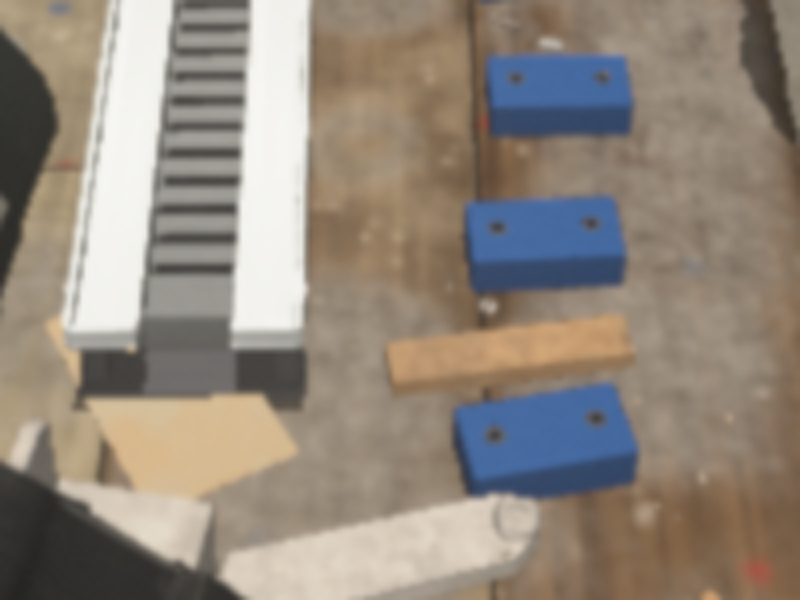

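View pics/top1.png

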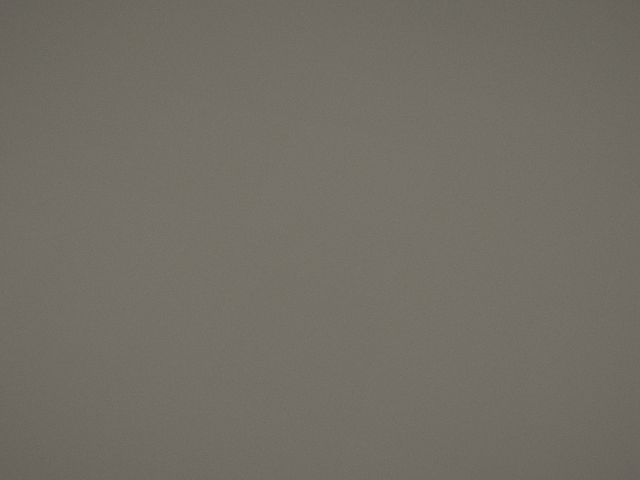

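```bash
python3 - <<'E'
from h import *
c=cam(); crop(c,355,222,420,272,12,'k1.png'); crop(c,265,205,365,280,8,'k2.png'); np.save('im.npy',c['im'])
hsv=cv2.cvtColor(c['im'],cv2.COLOR_RGB2HSV)
roi=np.zeros(hsv.shape[:2],np.uint8); roi[225:272,360:415]=1
def cen(m):
    n,l,st,ce=cv2.connectedComponentsWithStats(m*roi)
    return [(st[i,4],ce[i]) for i in range(1,n) if st[i,4]>=3]
for nm,lo,hi,z in(('red',(0,150,100),(6,255,255),.041),('red2',(172,150,100),(180,255,255),.041),('white',(0,0,200),(180,40,255),.041),('yel',(15,120,120),(32,255,255),.047)):
    for a,q in cen(cv2.inRange(hsv,lo,hi)): print(nm,a,q,ray(c,*q,z))
E
```

```text
red 15 [402.33333333 251.73333333] [ 0.34542153 -0.20058044  0.041     ]
white 6 [369.  242.5] [ 0.43674924 -0.24617445  0.041     ]
yel 85 [366.8        227.21176471] [ 0.44050356 -0.31954577  0.047     ]
yel 5 [387.4 235.8] [ 0.38236653 -0.27296996  0.047     ]
yel 10 [385.3 248.3] [ 0.39279541 -0.20829921  0.047     ]
```

View pics/k1.png

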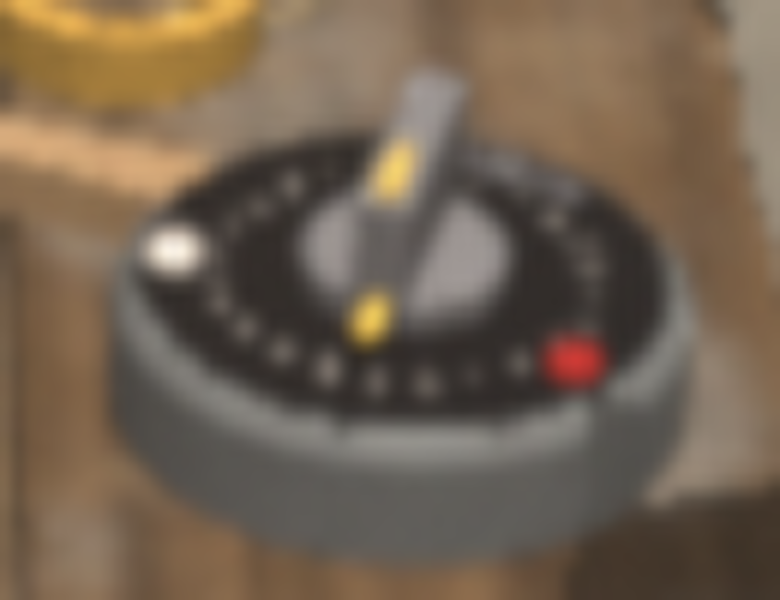

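View pics/k2.png

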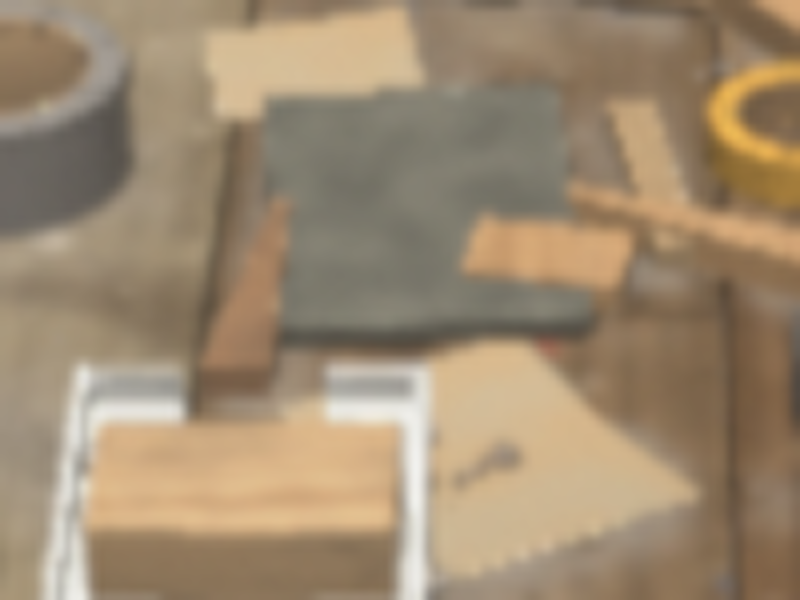

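```bash
python3 - <<'E'
from h import *
c=cam(); im=c['im']
g=im.max(2); m=((g<75)).astype(np.uint8); roi=np.zeros_like(m); roi[230:262,362:416]=1; m*=roi
n,l,st,ce=cv2.connectedComponentsWithStats(m); i=1+np.argmax(st[1:,4]); m=(l==i).astype(np.uint8)
h=cv2.convexHull(np.argwhere(m)[:,::-1].astype(np.int32))[:,0]
P=np.array([ray(c,u,v,.038)[:2] for u,v in h])
(ct,r)=cv2.minEnclosingCircle(P.astype(np.float32)); print(st[i],ct,r)
A=np.c_[2*P,np.ones(len(P))]; s=np.linalg.lstsq(A,(P**2).sum(1),rcond=None)[0]; print(s[:2],np.sqrt(s[2]+s[:2]@s[:2]))
# stud circle intersection: center equidistant .055 from studs
w=ray(c,355+175/12-.5,222+248/12-.5,.041)[:2]; rd=ray(c,355+576/12-.5,222+361/12-.5,.041)[:2]
print('white',w,'red',rd,np.linalg.norm(w-rd))
mid=(w+rd)/2; d=np.linalg.norm(w-rd)/2; nn=np.array([-(rd-w)[1],(rd-w)[0]])/(2*d)
for sg in(1,-1): print('ctr',mid+sg*nn*np.sqrt(max(0,.055**2-d*d)))
# bar ends: top yellow, disc yellow
print('topmark',ray(c,355+395/12-.5,222+172/12-.5,.077),'low yellow',ray(c,355+371/12-.5,222+318/12-.5,.05))
print('bar top far corner',ray(c,355+438/12-.5,222+80/12-.5,.077))
for nm,(u,v,z) in dict(slTL=(265+268/8,205+100/8,.012),slTR=(265+560/8,205+90/8,.012),slBR=(265+592/8,205+318/8,.012),slBL=(265+280/8,205+328/8,.012),
 dTL=(265+100/8,205+424/8,.094),dTR=(265+398/8,205+426/8,.094),dBR=(265+398/8,205+530/8,.094),dBL=(265+90/8,205+528/8,.094)).items(): print(nm,ray(c,u-.5,v-.5,z).round(4))
E
```

```text
[367 234  43  23 423] (0.3821277320384979, -0.24183794856071472) 0.061597004532814026
[ 0.38159222 -0.2401571 ] 0.05999371814035248
white [ 0.43643795 -0.24790993] red [ 0.34488648 -0.2013251 ] 0.1027220449508867
ctr [ 0.38174023 -0.24215158]
ctr [ 0.39958421 -0.20708345]
topmark [ 0.38722303 -0.22652936  0.077     ] low yellow [ 0.39282072 -0.20540136  0.05      ]
bar top far corner [ 0.3741151  -0.26711009  0.077     ]
slTL [ 0.6566 -0.4354  0.012 ]
slTR [ 0.5389 -0.4443  0.012 ]
slBR [ 0.5248 -0.2793  0.012 ]
slBL [ 0.6403 -0.2713  0.012 ]
dTL [ 0.6835 -0.0937  0.094 ]
dTR [ 0.5865 -0.0938  0.094 ]
dBR [ 0.584  -0.0377  0.094 ]
dBL [ 0.6807 -0.0374  0.094 ]
```

```bash
python3 -m jog '{"gripper":[-1,-1,-1,-1,-1,-1,-1,-1,-1,-1,-1,-1],"offset":[[18,28,0],[18,28,0],[18,28,0],[18,28,0],[18,28,0],[18,28,0],[18,28,0],[18,28,0],[0,0,-25],[0,0,-25],[0,0,0],[0,0,0]],"twist":[5.6,5.6,5.6,5.6,5.6,5.6,5.6,5.6,0,0,0,0]}' 20
python3 - <<'E'
from h import *
s=robot.observe();R=s['tool_rot'];print(s['t'],s['tool_pos'],np.degrees(np.arctan2(R[1,1],R[0,1])),s['joint_positions'])
c=cam();crop(c,300,130,460,270,5,'a1.png')
E
```

```text
t: 1.3
tool_pos: [0.3819, -0.2437, 0.1887]
tool_rot: [[0.313, 0.95, -0.001], [0.95, -0.313, 0.001], [0.001, -0.002, -1.0]]
force: [0.2, -0.4, 0.9]
opening: 0.0881
1.3 [ 0.38192259 -0.24371613  0.18866139] -18.230449196287566 [-8.27590466e-01  2.05254959e-01  1.77622108e+00 -8.52248147e-07
  1.16195335e+00 -5.09408046e-01]
```

View pics/a1.png

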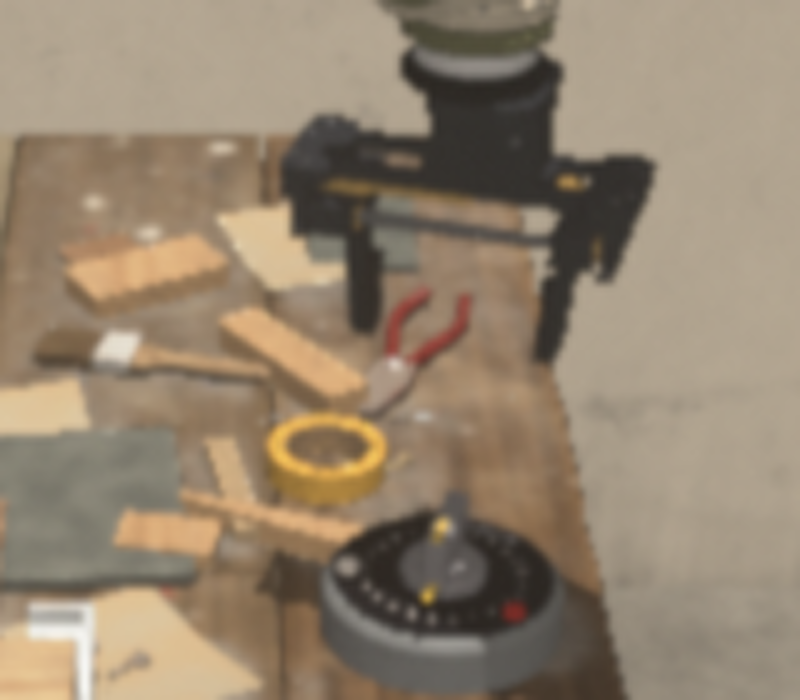

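The gripper is above the knob, with its jaws straddling the bar at about (450,520) in the crop. Next I'll lower and grip.

```bash
python3 -m jog '{"gripper":[-1,-1,-1,-1,-1,-1,-1,0.9,0.9,0.9,0.9,0.9],"offset":[[0,2,-30],[0,0,-30],[0,0,-30],[0,0,-25],[0,0,-15],[0,0,-6],[0,0,0],[0,0,0],[0,0,0],[0,0,0],[0,0,0],[0,0,0]],"twist":[0,0,0,0,0,0,0,0,0,0,0,0]}' 20
python3 -m jog '{"gripper":[0.9,0.9,0.9,0.9],"offset":[[0,0,0],[0,0,0],[0,0,0],[0,0,0]],"twist":[0,0,0,0]}' 20
```

```text
t: 2.35
tool_pos: [0.3823, -0.2421, 0.0533]
tool_rot: [[0.313, 0.95, 0.001], [0.95, -0.313, -0.001], [-0.001, 0.001, -1.0]]
force: [-0.2, -1.0, 0.8]
opening: 0.0569
t: 2.68
tool_pos: [0.3821, -0.2419, 0.0527]
tool_rot: [[0.313, 0.95, -0.0], [0.95, -0.313, 0.0], [0.0, -0.0, -1.0]]
force: [0.2, -1.2, -0.2]
opening: 0.0302
```

```bash
python3 -m jog '{"gripper":[1,1,1,1],"offset":[[0,0,0],[0,0,0],[0,0,0],[0,0,0]],"twist":[0,0,0,0]}' 20
```

```text
t: 3.02
tool_pos: [0.381, -0.2413, 0.0526]
tool_rot: [[0.312, 0.95, -0.003], [0.95, -0.312, 0.002], [0.001, -0.003, -1.0]]
force: [-7.6, 1.5, 6.2]
opening: 0.0143
```

```bash
python3 -m jog '{"gripper":[1,1,1,1,1,1,1,1,1,1,1,1],"offset":[[-1,0,0],[0,0,0],[0,0,0],[0,0,0],[0,0,0],[0,0,0],[0,0,0],[0,0,0],[0,0,0],[0,0,0],[0,0,0],[0,0,0]],"twist":[-5,-7,-7,-7,-7,-7,-7,-7,-7,-7,-7,-3.5]}' 20
python3 -m jog '{"gripper":[1,1],"offset":[[0,0,0],[0,0,0]],"twist":[0,0]}' 20
python3 - <<'E'
from h import *
s=robot.observe();R=s['tool_rot'];print(s['t'],s['tool_pos'],np.degrees(np.arctan2(R[1,1],R[0,1])),s['force'],s['ft_torque'])
c=cam();crop(c,340,190,430,270,8,'a2.png')
E
```

```text
t: 4.02
tool_pos: [0.3818, -0.2427, 0.0527]
tool_rot: [[0.992, -0.123, 0.002], [-0.123, -0.992, -0.002], [0.002, 0.002, -1.0]]
force: [3.3, -4.3, -6.0]
opening: 0.0138
t: 4.18
tool_pos: [0.3818, -0.2427, 0.0527]
tool_rot: [[0.993, -0.118, 0.002], [-0.118, -0.993, -0.002], [0.002, 0.002, -1.0]]
force: [4.2, -5.1, -5.1]
opening: 0.0138
4.1833 [ 0.38178612 -0.24273456  0.05271488] -96.76308212225656 [ 4.17941699 -5.05219293 -5.11650797] [-0.59959736 -0.64054216 -0.00649775]
```

View pics/a2.png

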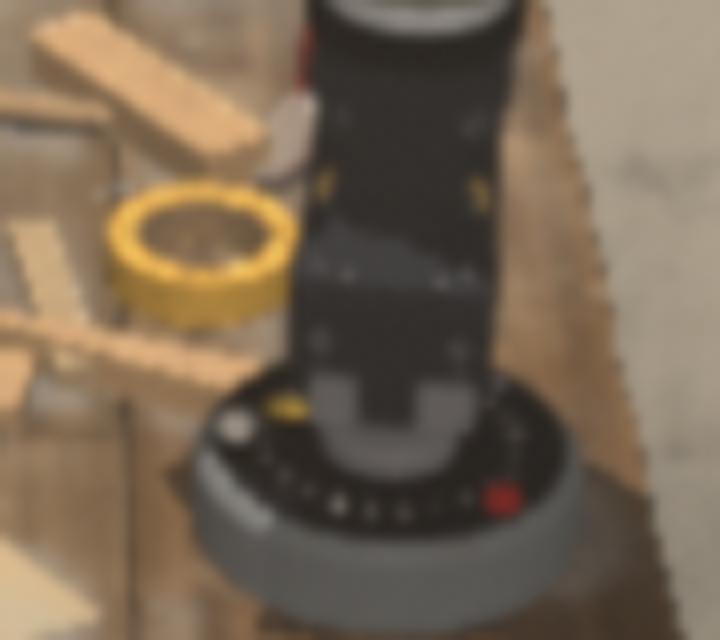

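The yellow pointer tip at about (292,407) in the crop now points towards the white stud at (236,425). I'll release, rise and measure.

```bash
python3 -m jog '{"gripper":[-1,-1,-1,-1,-1,-1,-1,-1,-1,-1,-1,-1],"offset":[[0,0,0],[0,0,0],[0,0,0],[0,0,0],[0,0,0],[0,0,0],[0,0,5],[0,0,10],[0,0,20],[0,0,25],[0,0,25],[0,0,25]],"twist":[0,0,0,0,0,0,0,0,0,0,0,0]}' 20
python3 - <<'E'
from h import *
s=robot.observe();print(s['tool_pos'],s['opening'],s['force'])
c=cam();crop(c,355,222,420,272,12,'a3.png')
hsv=cv2.cvtColor(c['im'],cv2.COLOR_RGB2HSV)
m=cv2.inRange(hsv,(15,120,110),(32,255,255)); r=np.zeros_like(m); r[233:262,368:410]=1;m*=r
n,l,st,ce=cv2.connectedComponentsWithStats(m)
ct=np.array([.3815,-.2415])
for i in range(1,n):
  for z in(.049,.077):
    p=ray(c,*ce[i],z)[:2]; print(st[i],ce[i],z,p,np.degrees(np.arctan2(*(p-ct)[::-1])),np.linalg.norm(p-ct))
E
```

```text
t: 5.23
tool_pos: [0.381, -0.2417, 0.1643]
tool_rot: [[0.993, -0.117, 0.0], [-0.117, -0.993, 0.0], [-0.0, -0.0, -1.0]]
force: [0.2, -0.8, 0.3]
opening: 0.0878
[ 0.38095038 -0.24169698  0.16426229] 0.08784108595057187 [ 0.19304432 -0.76332932  0.34269557]
[374 240   4   2   7] [375.71428571 240.42857143] 0.049 [ 0.41785036 -0.24511182] -5.674362092971239 0.03652935452662736
[374 240   4   2   7] [375.71428571 240.42857143] 0.077 [ 0.4212289  -0.20276344] 44.27542086563168 0.0554878958479773
```

View pics/a3.png

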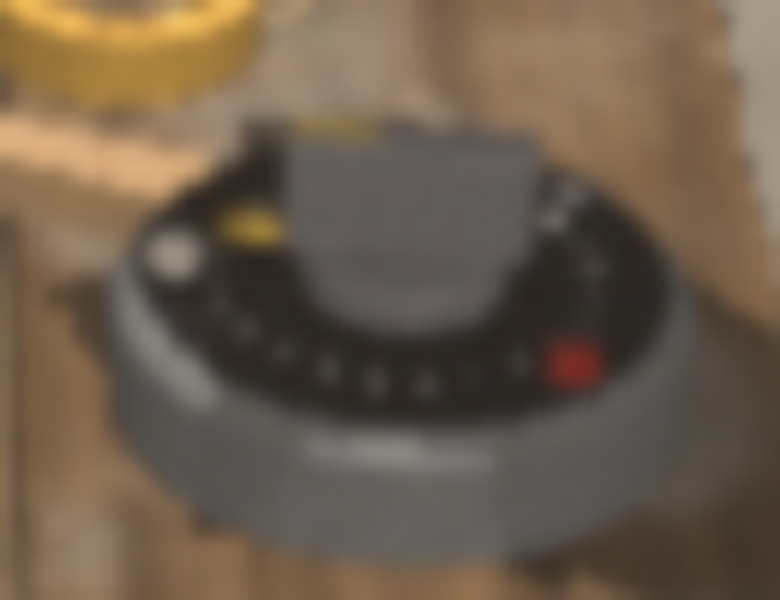

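```bash
python3 - <<'E'
from h import *
c=cam()
for u,v in((480,215),(635,230),(615,290),(463,272)):
    print(ray(c,265+u/8-.5,205+v/8-.5,.016))
crop(c,250,200,350,275,8,'b1.png')
s=robot.observe();print(s['joint_positions'])
E
```

```text
[ 0.56822567 -0.34371468  0.016     ]
[ 0.50876225 -0.33367532  0.016     ]
[ 0.51628078 -0.29214838  0.016     ]
[ 0.57344835 -0.30377077  0.016     ]
[-8.25902412e-01  2.28016280e-01  1.81228617e+00  4.51117983e-05
  1.09430991e+00  8.62072069e-01]
```

View pics/b1.png

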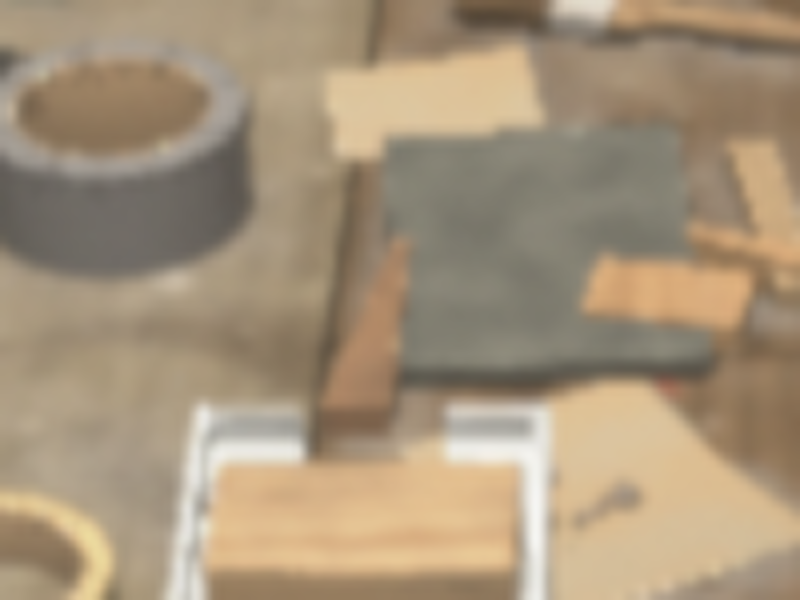

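```bash
python3 -m jog '{"gripper":[-1,-1,-1,-1,-1,-1,-1,-1,-1,-1,-1],"offset":[[28,19.5,0],[28,19.5,0],[28,19.5,0],[28,19.5,0],[28,19.5,0],[28,19.5,0],[28,19.5,0],[28,19.5,0],[28,19.5,0],[0,0,0],[0,0,0]],"twist":[1,1,1,1,1,1,1,0,0,0,0]}' 25
python3 - <<'E'
from h import *
c=cam();crop(c,240,150,340,280,5,'b2.png')
E
```

```text
t: 6.25
tool_pos: [0.6333, -0.0653, 0.1612]
tool_rot: [[1.0, 0.007, -0.002], [0.007, -1.0, 0.0], [-0.002, -0.0, -1.0]]
force: [-0.0, -0.5, 0.3]
opening: 0.0882
```

View pics/b2.png

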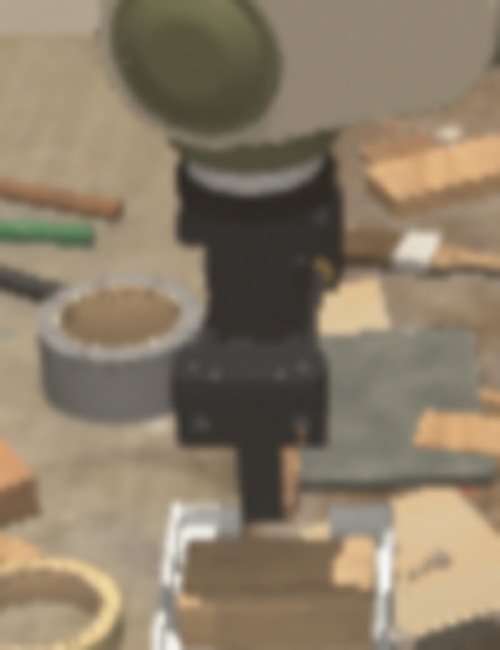

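The gripper is over the pale block with the finger centred on it, at about (262,515) in the crop. I'll descend and grip.

```bash
python3 -m jog '{"gripper":[-1,-1,-1,-1,1,1,1,1,1,1,1,1],"offset":[[0,0,-30],[0,0,-30],[0,0,-25],[0,0,-15],[0,0,0],[0,0,0],[0,0,0],[0,0,0],[0,0,0],[0,0,0],[0,0,0],[0,0,0]],"twist":[0,0,0,0,0,0,0,0,0,0,0,0]}' 30
```

```text
t: 7.3
tool_pos: [0.6337, -0.0668, 0.0643]
tool_rot: [[1.0, 0.005, 0.002], [0.005, -1.0, -0.001], [0.002, 0.001, -1.0]]
force: [-2.1, -0.8, 7.5]
opening: 0.0598
```

```bash
python3 -m jog '{"gripper":[1,1,1,1,1,1,1,1,1,1,1,1],"offset":[[0,0,18],[0,0,18],[-4,-33,4],[-4,-33,0],[-4,-33,0],[-4,-33,0],[-4,-33,0],[-4,-33,0],[-4,-33,0],[-4,-33,0],[-4,-33,0],[-4,-33,0]],"twist":[0,0,0,0,0,0,0,0,0,0,0,0]}' 30
python3 -m jog '{"gripper":[1,1,1],"offset":[[0,0,0],[0,0,0],[0,0,0]],"twist":[0,0,0]}' 30
python3 - <<'E'
from h import *
c=cam();crop(c,240,100,400,240,5,'b3.png')
E
```

```text
t: 8.3
tool_pos: [0.5927, -0.3979, 0.103]
tool_rot: [[1.0, 0.005, 0.0], [0.005, -1.0, 0.0], [0.0, -0.0, -1.0]]
force: [-0.2, -0.5, -0.7]
opening: 0.0594
t: 8.55
tool_pos: [0.5932, -0.3958, 0.1026]
tool_rot: [[1.0, 0.005, -0.0], [0.005, -1.0, 0.001], [-0.0, -0.001, -1.0]]
force: [0.5, -0.4, -0.5]
opening: 0.0597
```

View pics/b3.png

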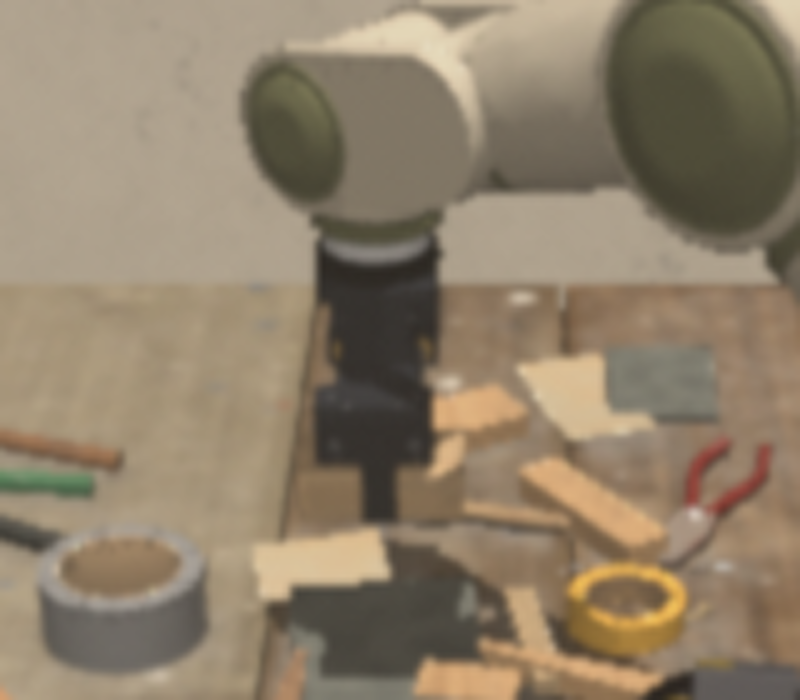

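The pale block is held above the slate (crop 300–460, 440–520). I'll lower it and release.

```bash
python3 -m jog '{"gripper":[1,1,1,1,1,1,-1,-1,-1,-1,-1,-1],"offset":[[0,0,-30],[0,0,-30],[0,0,-18],[0,0,-4],[0,0,-2],[0,0,-1],[0,0,0],[0,0,0],[0,0,0],[0,0,0],[0,0,0],[0,0,0]],"twist":[0,0,0,0,0,0,0,0,0,0,0,0]}' 30
python3 -m jog '{"gripper":[-1,-1,-1,-1,-1,-1],"offset":[[0,0,10],[0,0,30],[0,0,35],[0,0,35],[0,0,35],[0,0,0]],"twist":[0,0,0,0,0,0]}' 30
python3 - <<'E'
from h import *
c=cam();crop(c,265,190,365,265,8,'b4.png')
im=c['im'];hsv=cv2.cvtColor(im,cv2.COLOR_RGB2HSV)
m=cv2.inRange(hsv,(105,120,40),(125,255,255)); m[:,:340]=0
n,l,st,ce=cv2.connectedComponentsWithStats(m)
for i in range(1,n):
    if st[i,4]>60: print(st[i],ce[i])
E
```

```text
t: 9.6
tool_pos: [0.5932, -0.3965, 0.018]
tool_rot: [[1.0, 0.005, 0.0], [0.005, -1.0, -0.0], [0.0, 0.0, -1.0]]
force: [0.1, 0.8, 0.8]
opening: 0.088
t: 10.1
tool_pos: [0.595, -0.398, 0.1722]
tool_rot: [[1.0, 0.005, 0.01], [0.005, -1.0, -0.009], [0.01, 0.009, -1.0]]
force: [0.5, -0.0, 1.0]
opening: 0.0883
[356 283  17  13 112] [363.625      289.55357143]
[362 315  35  17 511] [379.86105675 322.87279843]
[357 350  38  20 638] [376.30094044 359.57366771]
[354 397  45  26 837] [376.59617682 410.01792115]
```

View pics/b4.png

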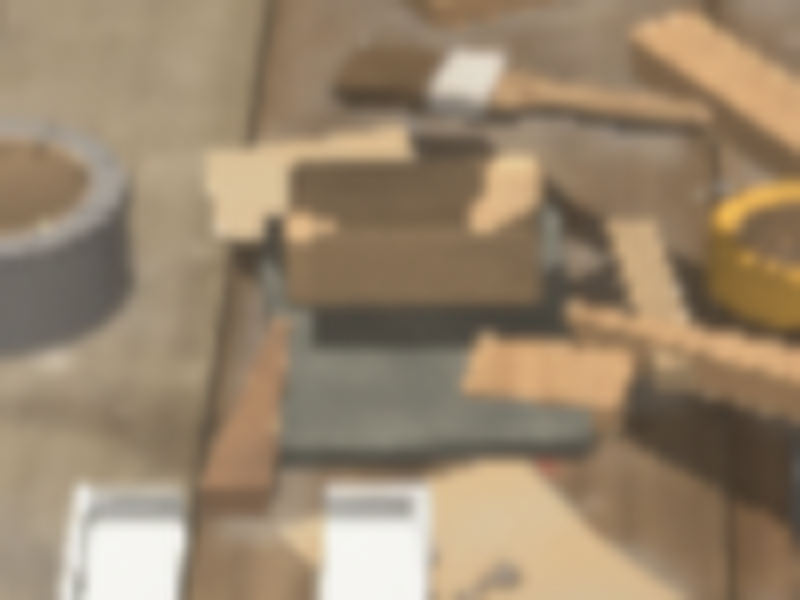

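The pale block lies flat on the slate (crop 290–540, 155–305), clear of the wood offcut. Next I'll measure the rack and the blue block poses.

```bash
python3 - <<'E'
from h import *
c=cam(); im=c['im']
crop(c,245,240,325,300,10,'r1.png'); crop(c,245,340,325,400,10,'r2.png')
for n,(u,v) in dict(NL=(256.7,382.5),NR=(315.7,382.5),FL=(275,251.2),FR=(318.7,251.2)).items(): print(n,ray(c,u-.5,v-.5,.074))
# blue block top faces: bright blue mask
hsv=cv2.cvtColor(im,cv2.COLOR_RGB2HSV)
m=cv2.inRange(hsv,(105,100,40),(125,255,255)); m[:,:340]=0
for (x0,y0,x1,y1) in((350,272,400,305),(350,308,405,338),(350,342,405,376),(350,390,405,430)):
    v=hsv[y0:y1,x0:x1,2][m[y0:y1,x0:x1]>0]; print(np.percentile(v,[5,20,35,50,65,80,95]))
crop(c,345,270,405,330,10,'bl1.png');crop(c,345,340,405,400,10,'bl2.png');crop(c,345,380,405,440,10,'bl3.png')
E
```

```text
NL [0.68421212 0.30535359 0.074     ]
NR [0.5669499  0.30298838 0.074     ]
FL [ 0.69786554 -0.15365759  0.074     ]
FR [ 0.57906574 -0.15508064  0.074     ]
[ 84.2  86.   91.   95.  104.  124.  162.8]
[104. 107. 139. 160. 163. 164. 165.]
[105. 108. 144. 160. 164. 165. 166.]
[104. 114. 155. 163. 164. 165. 166.]
```

View pics/r1.png

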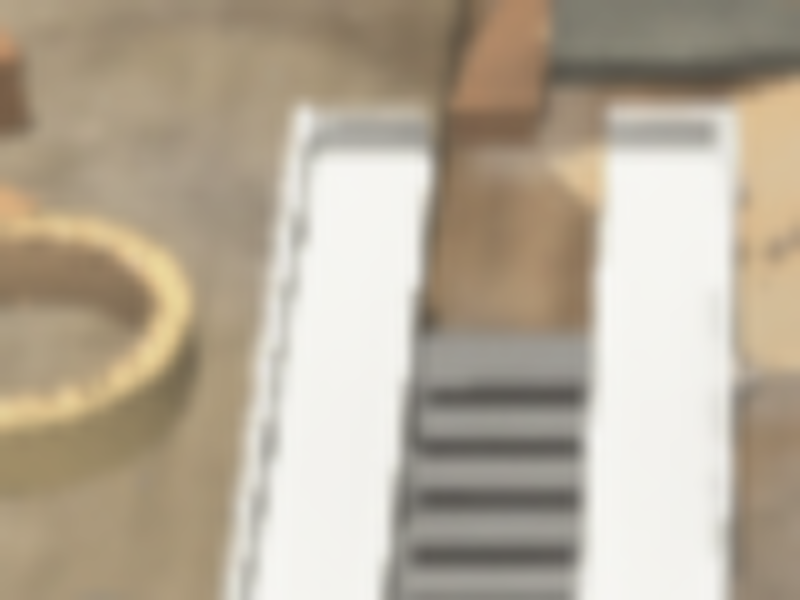

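View pics/r2.png

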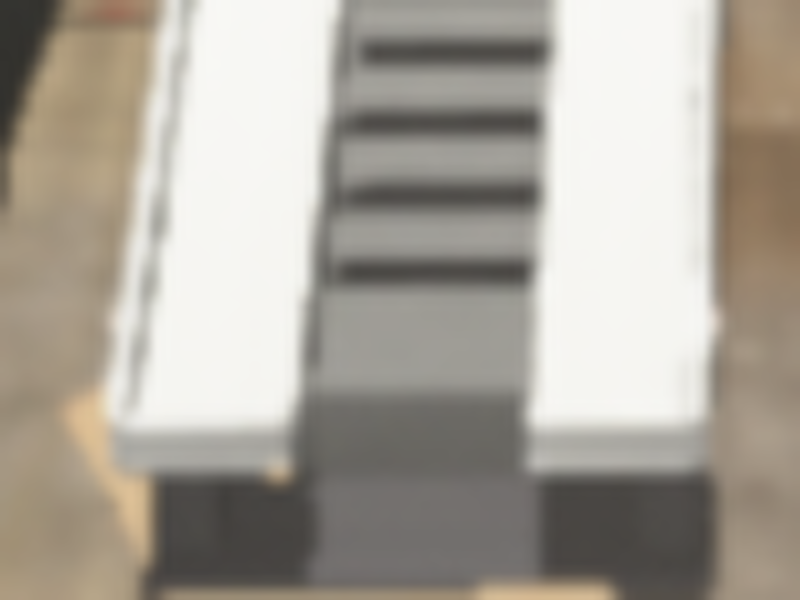

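View pics/bl1.png

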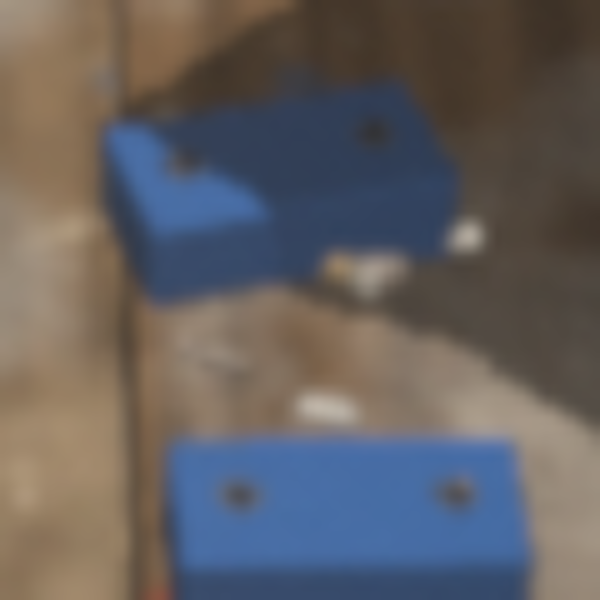

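View pics/bl3.png

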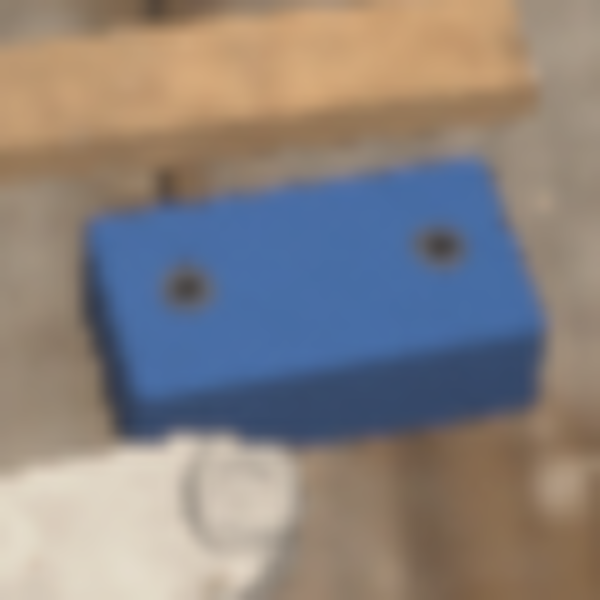

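```bash
cat > blk.py <<'E'
from h import *
def tops(c,thr=132,ztop=.028,roi=(340,262,420,440)):
    hsv=cv2.cvtColor(c['im'],cv2.COLOR_RGB2HSV)
    m=cv2.inRange(hsv,(105,100,thr),(125,255,255)); k=np.zeros_like(m); x0,y0,x1,y1=roi; k[y0:y1,x0:x1]=255; m&=k
    n,l,st,ce=cv2.connectedComponentsWithStats(m); out=[]
    for i in range(1,n):
        if st[i,4]<60: continue
        h=cv2.convexHull(np.argwhere(l==i)[:,::-1].astype(np.int32))[:,0]
        W=np.array([ray(c,u,v,ztop)[:2] for u,v in h],np.float32)
        (ct,(a,b),ang)=cv2.minAreaRect(W)
        if a<b: a,b,ang=b,a,ang+90
        ang=(ang+90)%180-90
        out.append((np.round(ct,4),round(a,4),round(b,4),round(ang,1))); print(out[-1],ce[i].round(1))
    return out
E
python3 - <<'E'
from blk import *
c=cam(); tops(c)
H=dict(A=((492/4+240,427/4+180),(570/4+240,413/4+180)),B=((515/4+240,77/4+300),(602/4+240,77/4+300)),C=((497/4+240,227/4+300),(591/4+240,223/4+300)),D=((494/4+240,435/4+300),(596/4+240,418/4+300)))
for k,(p,q) in H.items():
    P=ray(c,p[0]-.5,p[1]-.5,.028)[:2];Q=ray(c,q[0]-.5,q[1]-.5,.028)[:2];d=P-Q
    print(k,(P+Q)/2,np.linalg.norm(d),np.degrees(np.arctan2(d[1],d[0])))
for z in(0,.03,.06): print('saw tip',ray(c,374,431,z),ray(c,363,423,z))
print('beam near edge',ray(c,337,396,.0),ray(c,398,389,0), 'top',ray(c,337,385,.02),ray(c,396,379,.02))
E
```

```text
(array([ 0.4596, -0.0569]), 0.0424, 0.0273, -73.8) [362.3 288.4]
(array([0.4248, 0.0682]), 0.082, 0.0424, 1.0) [379.3 320.2]
(array([0.4396, 0.1891]), 0.082, 0.0434, 4.7) [375.5 357.2]
(array([0.4463, 0.3251]), 0.0819, 0.0437, 12.5) [375.8 407.7]
A [ 0.43505938 -0.06805557] 0.05379016054337059 16.698691699736596
B [0.42483066 0.06410199] 0.052131260681448965 0.9656329970177143
C [0.43972207 0.18527296] 0.052147620513897555 4.387853888952367
D [0.44618628 0.32198401] 0.052549478646413274 12.620583896230313
saw tip [0.45046558 0.35944231 0.        ] [0.47144791 0.34123999 0.        ]
saw tip [0.45277007 0.38164522 0.03      ] [0.47303605 0.36406435 0.03      ]
saw tip [0.45507457 0.40384813 0.06      ] [0.47462418 0.38688871 0.06      ]
beam near edge [0.52391685 0.27494069 0.        ] [0.39432914 0.25360053 0.        ] top [0.52405717 0.26274356 0.02      ] [0.39902949 0.24390789 0.02      ]
```

View strip.

```bash
python3 - <<'E'
from h import *
c=cam(); crop(c,220,370,440,480,3.6,'saw.png')
E
```

```text
(no output)
```

View pics/saw.png

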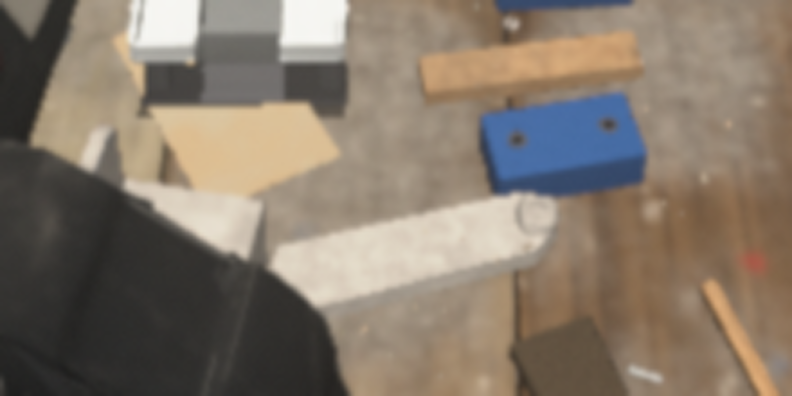

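```bash
python3 -m jog '{"gripper":[-1,-1,-1,-1,-1,-1,-1,-1,-1,-1,-1,-1],"offset":[[-16,33,0],[-16,33,0],[-16,33,0],[-16,33,0],[-16,33,0],[-16,33,0],[-16,33,0],[-16,33,0],[-16,33,0],[-16,33,0],[0,0,-30],[0,0,-30]],"twist":[1.6,1.6,1.6,1.6,1.6,1.6,1.6,1.6,1.6,1.6,0,0]}' 30
python3 -m jog '{"gripper":[-1,-1],"offset":[[0,0,0],[0,0,0]],"twist":[0,0]}' 30
python3 - <<'E'
from h import *
c=cam();crop(c,330,190,430,310,6,'d1.png'); s=robot.observe(); print(s['tool_pos'],s['joint_positions'])
E
```

```text
t: 11.3
tool_pos: [0.4327, -0.065, 0.1024]
tool_rot: [[0.959, 0.283, 0.002], [0.283, -0.959, -0.001], [0.002, 0.001, -1.0]]
force: [1.4, -0.0, -0.8]
opening: 0.088
t: 11.47
tool_pos: [0.4323, -0.0661, 0.1019]
tool_rot: [[0.96, 0.28, -0.004], [0.28, -0.96, 0.002], [-0.003, -0.003, -1.0]]
force: [-1.5, 0.4, 0.8]
opening: 0.0882
[ 0.43319274 -0.06657046  0.10304763] [-4.21068702e-01  2.97224460e-01  1.91820758e+00  2.91208500e-05
  9.27246258e-01  8.65969653e-01]
```

View pics/d1.png

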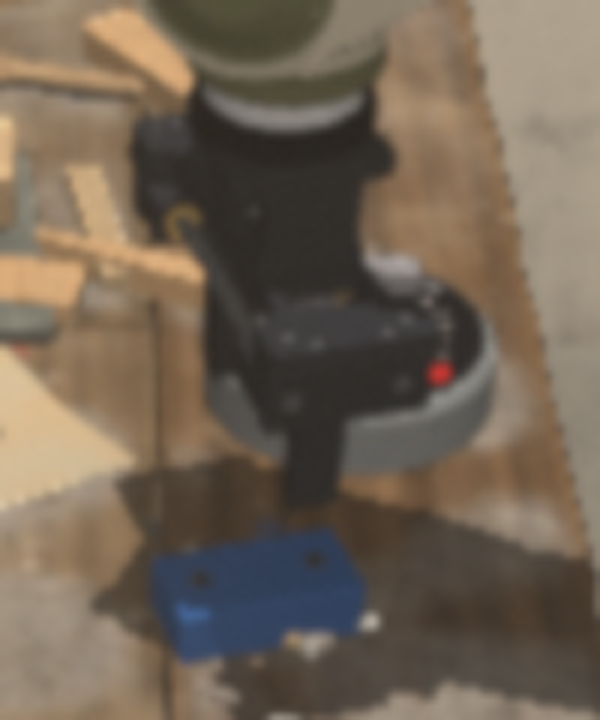

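Both jaws are over block A, whose centre is at about (255,580) in the crop. I'll descend and grip.

```bash
python3 -m jog '{"gripper":[-1,-1,-1,-1,-1,1,1,1,1,1,1,1],"offset":[[1,0,-30],[1,0,-30],[0,0,-22],[0,0,-10],[0,0,-2],[0,0,0],[0,0,0],[0,0,0],[0,0,0],[0,0,0],[0,0,0],[0,0,0]],"twist":[0,0,0,0,0,0,0,0,0,0,0,0]}' 30
python3 -m jog '{"gripper":[1,1,1],"offset":[[0,0,0],[0,0,0],[0,0,0]],"twist":[0,0,0]}' 30
```

```text
t: 12.52
tool_pos: [0.4352, -0.0664, 0.0089]
tool_rot: [[0.96, 0.28, 0.0], [0.28, -0.96, -0.0], [0.0, 0.0, -1.0]]
force: [-0.6, -0.2, 2.8]
opening: 0.0447
t: 12.77
tool_pos: [0.4352, -0.0665, 0.009]
tool_rot: [[0.96, 0.28, 0.0], [0.28, -0.96, -0.0], [0.0, 0.0, -1.0]]
force: [-1.6, 0.2, 6.0]
opening: 0.0445
```

```bash
python3 -m jog '{"gripper":[1,1,1,1,1,1,1,1,1,1,1,1],"offset":[[0,0,29],[0,0,29],[0,0,29],[0,0,29],[29,-4,0],[29,-4,0],[29,-4,0],[29,-4,0],[29,-4,0],[29,-4,0],[28,-4,0],[0,0,0]],"twist":[0,0,0,0,-2,-2,-2,-2,-2,-2,-2.5,0]}' 30
python3 -m jog '{"gripper":[1,1],"offset":[[0,0,0],[0,0,0]],"twist":[0,0]}' 30
python3 - <<'E'
from h import *
c=cam();crop(c,240,150,360,290,5,'d2.png'); s=robot.observe(); print(s['tool_pos'],s['opening'])
E
```

```text
t: 13.77
tool_pos: [0.64, -0.095, 0.1234]
tool_rot: [[1.0, 0.029, 0.001], [0.029, -1.0, -0.0], [0.001, 0.0, -1.0]]
force: [-0.7, -0.1, -1.0]
opening: 0.0445
t: 13.93
tool_pos: [0.6363, -0.0941, 0.124]
tool_rot: [[0.999, 0.032, -0.002], [0.032, -0.999, 0.001], [-0.002, -0.001, -1.0]]
force: [0.6, 0.2, -1.1]
opening: 0.0448
[ 0.63623262 -0.09416727  0.12447205] 0.04492397420055575
```

View pics/d2.png

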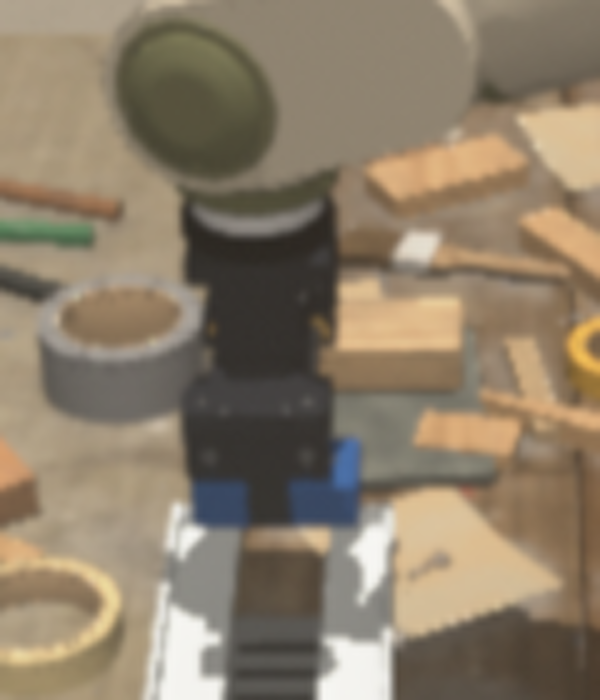

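Block A is held level above the far rack slot. I'll lower it, release and rise.

```bash
python3 -m jog '{"gripper":[1,1,1,1,1,-1,-1,-1,-1,-1,-1,-1],"offset":[[0,0,-25],[0,0,-20],[0,0,-6],[0,0,-3],[0,0,-1],[0,0,0],[0,0,0],[0,0,0],[0,0,0],[0,0,15],[0,0,25],[0,0,25]],"twist":[0,0,0,0,0,0,0,0,0,0,0,0]}' 30
python3 -m jog '{"gripper":[-1,-1,-1,-1,-1,-1,-1,-1],"offset":[[-29,22,0],[-29,22,0],[-29,22,0],[-29,22,0],[-29,22,0],[-29,22,0],[-29,22,0],[0,0,0]],"twist":[0,0,0,0,0,0,0,0]}' 30
python3 - <<'E'
from blk import *
c=cam();crop(c,230,220,430,370,4,'d3.png'); tops(c); s=robot.observe(); print(s['tool_pos'])
tops(c,80,.088,(255,230,340,300))
E
```

```text
t: 14.98
tool_pos: [0.6368, -0.0943, 0.1353]
tool_rot: [[1.0, 0.031, -0.001], [0.031, -1.0, 0.0], [-0.001, -0.0, -1.0]]
force: [0.0, -0.7, -1.2]
opening: 0.0872
t: 15.65
tool_pos: [0.4298, 0.0625, 0.1348]
tool_rot: [[0.999, 0.034, -0.002], [0.034, -0.999, 0.001], [-0.002, -0.001, -1.0]]
force: [1.0, -0.1, 0.1]
opening: 0.0881
(array([0.4395, 0.1887]), 0.0821, 0.0432, 5.3) [375.5 357.2]
(array([0.4462, 0.3249]), 0.0817, 0.0433, 12.4) [375.8 407.6]
[0.43246841 0.06103242 0.13530083]
(array([ 0.6355, -0.0768]), 0.0786, 0.0657, 0.7) [295.1 263.2]
```

View pics/d3.png

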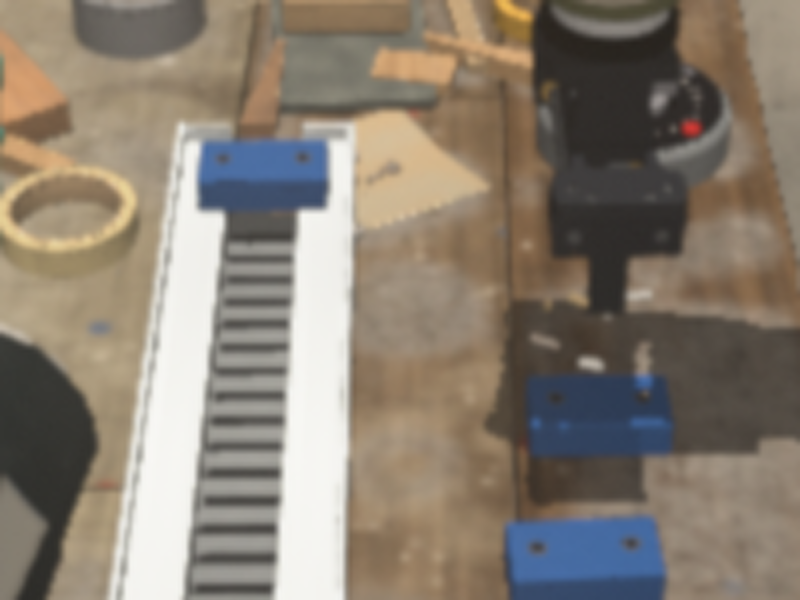

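Block A sits across both rails at (262,175) in the crop, level and centred. Next is block B.

```bash
python3 -m jog '{"gripper":[-1,-1,-1,-1,-1,-1,1,1,1,1,1,1],"offset":[[-5,3,-10],[-4,3,-35],[0,0,-35],[0,0,-30],[0,0,-13],[0,0,-3],[0,0,0],[0,0,0],[0,0,0],[0,0,0],[0,0,0],[0,0,0]],"twist":[-1,0,0,0,0,0,0,0,0,0,0,0]}' 30
python3 -m jog '{"gripper":[1,1,1],"offset":[[0,0,0],[0,0,0],[0,0,0]],"twist":[0,0,0]}' 30
```

```text
t: 16.7
tool_pos: [0.4254, 0.0656, 0.0092]
tool_rot: [[1.0, 0.014, 0.001], [0.014, -1.0, -0.0], [0.001, 0.0, -1.0]]
force: [0.5, -0.2, 0.5]
opening: 0.0505
t: 16.95
tool_pos: [0.4253, 0.0656, 0.0091]
tool_rot: [[1.0, 0.014, 0.001], [0.014, -1.0, -0.0], [0.001, 0.0, -1.0]]
force: [-0.9, 0.2, 6.9]
opening: 0.0449
```

```bash
python3 -m jog '{"gripper":[1,1,1,1,1,1,1,1,1,1,1,1],"offset":[[0,0,29],[0,0,29],[0,0,29],[0,0,29],[30,-9,0],[30,-9,0],[30,-9,0],[30,-9,0],[30,-9,0],[30,-8,0],[29,-8,0],[0,0,0]],"twist":[0,0,0,0,0,0,0,0,0,1,0,0]}' 30
python3 -m jog '{"gripper":[1,1],"offset":[[0,0,0],[0,0,0]],"twist":[0,0]}' 30
python3 - <<'E'
from h import *
c=cam();crop(c,230,170,380,310,5,'d4.png'); s=robot.observe(); print(s['tool_pos'],s['opening'])
E
```

```text
t: 17.95
tool_pos: [0.6373, 0.0029, 0.1235]
tool_rot: [[1.0, 0.03, 0.001], [0.03, -1.0, -0.0], [0.001, 0.0, -1.0]]
force: [0.3, -0.1, -0.5]
opening: 0.0446
t: 18.12
tool_pos: [0.6333, 0.0049, 0.1241]
tool_rot: [[1.0, 0.031, -0.002], [0.031, -1.0, 0.0], [-0.002, -0.0, -1.0]]
force: [-0.1, -0.5, -0.4]
opening: 0.0451
[0.63325616 0.00499917 0.12449415] 0.04437247563064457
```

View pics/d4.png

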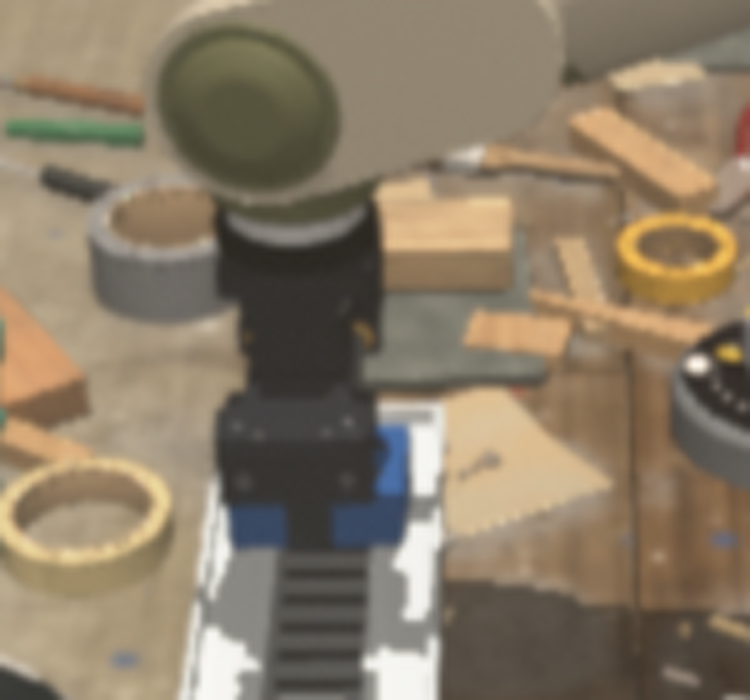

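```bash
python3 -m jog '{"gripper":[1,1,1,1,1,-1,-1,-1,-1,-1,-1,-1],"offset":[[0,0,-25],[0,0,-20],[0,0,-6],[0,0,-3],[0,0,-1],[0,0,0],[0,0,0],[0,0,0],[0,0,0],[0,0,15],[0,0,25],[0,0,25]],"twist":[0,0,0,0,0,0,0,0,0,0,0,0]}' 30
python3 -m jog '{"gripper":[-1,-1,-1,-1,-1,-1,-1,-1,-1],"offset":[[-28,26,0],[-28,26,0],[-28,26,0],[-28,26,0],[-28,26,0],[-28,26,0],[-28,26,0],[0,0,0],[0,0,0]],"twist":[0,0,0,0,0,0,2.5,0,0]}' 30
python3 - <<'E'
from blk import *
c=cam();crop(c,230,240,430,440,3.5,'d5.png'); tops(c); s=robot.observe(); print(s['tool_pos'])
tops(c,80,.088,(255,230,340,320))
E
```

```text
t: 19.17
tool_pos: [0.6338, 0.0046, 0.1354]
tool_rot: [[1.0, 0.031, -0.001], [0.031, -1.0, 0.0], [-0.001, -0.0, -1.0]]
force: [-0.5, -0.1, 0.6]
opening: 0.0874
t: 19.92
tool_pos: [0.4375, 0.1876, 0.1354]
tool_rot: [[0.997, 0.077, 0.001], [0.077, -0.997, 0.0], [0.001, -0.0, -1.0]]
force: [0.7, -0.6, 0.4]
opening: 0.0881
(array([0.4462, 0.3249]), 0.0817, 0.0433, 12.4) [375.8 407.6]
[0.43844252 0.18685183 0.13532251]
(array([ 0.6357, -0.0768]), 0.0789, 0.0657, 0.8) [295.1 263.3]
(array([0.6327, 0.0179]), 0.0788, 0.066, 0.9) [293.4 286.8]
```

View pics/d5.png

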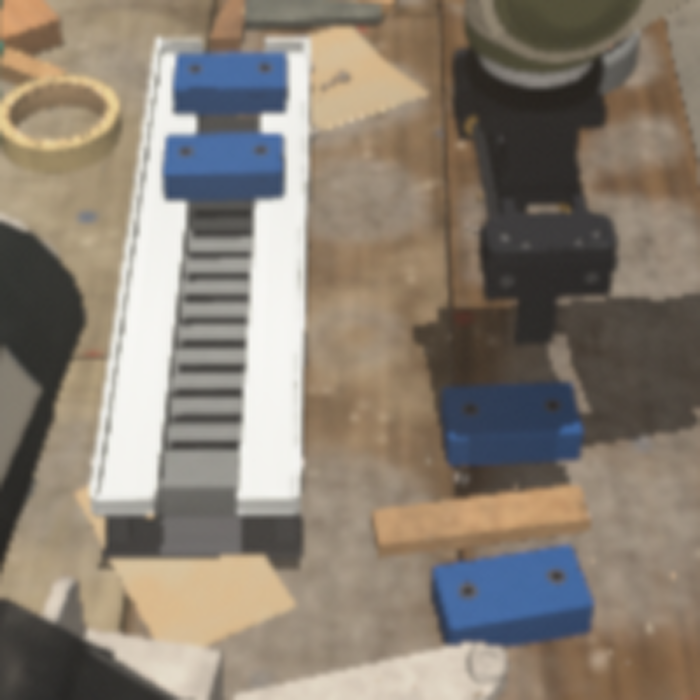

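Two blocks are on the rack. C and D have not moved, but a loose beam lies close between them, so I'll narrow the jaws before descending.

```bash
python3 -m jog '{"gripper":[-0.4,-0.4,-0.4,-0.4,-0.4,-0.4],"offset":[[1,0,-10],[1,0,-25],[0,0,-25],[0,0,-10],[0,0,0],[0,0,0]],"twist":[0,0,0,0,0,0]}' 30
python3 - <<'E'
from h import *
c=cam();crop(c,330,270,430,400,6,'d6.png')
E
```

```text
t: 20.47
tool_pos: [0.4407, 0.1862, 0.0647]
tool_rot: [[0.997, 0.074, -0.0], [0.074, -0.997, -0.0], [-0.0, 0.0, -1.0]]
force: [-0.2, -0.7, 1.1]
opening: 0.0623
```

View pics/d6.png

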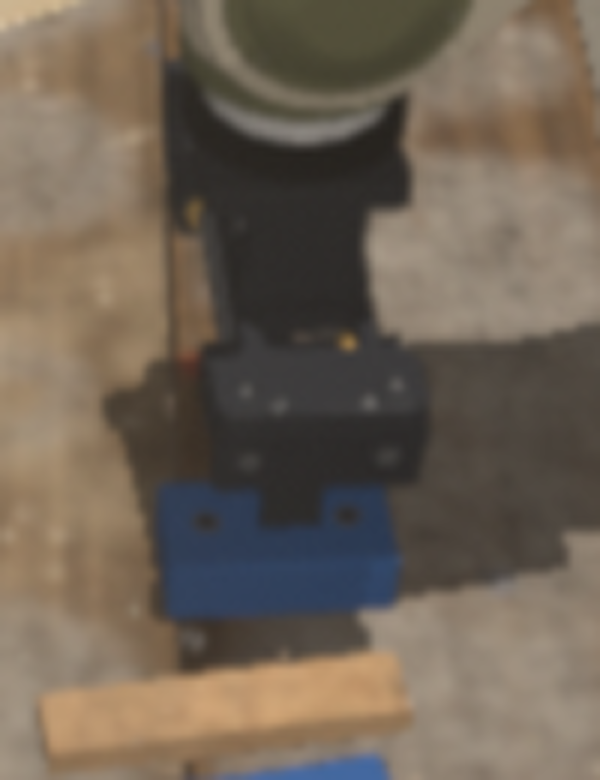

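```bash
python3 -m jog '{"gripper":[-0.4,-0.4,-0.4,-0.4,1,1,1,1,1,1],"offset":[[0,1,-25],[0,0,-20],[0,0,-8],[0,0,-2.5],[0,0,0],[0,0,0],[0,0,0],[0,0,0],[0,0,0],[0,0,0]],"twist":[0,0,0,0,0,0,0,0,0,0]}' 30
```

```text
t: 21.35
tool_pos: [0.4409, 0.1877, 0.0103]
tool_rot: [[0.997, 0.075, 0.002], [0.075, -0.997, 0.0], [0.002, -0.0, -1.0]]
force: [-0.6, -1.5, 6.6]
opening: 0.0447
```

```bash
python3 -m jog '{"gripper":[1,1,1,1,1,1,1,1,1,1,1,1],"offset":[[0,0,29],[0,0,29],[0,0,29],[0,0,29],[27,-12,0],[27,-12,0],[27,-12,0],[27,-12,0],[27,-12,0],[27,-12,0],[28,-11,0],[0,0,0]],"twist":[0,0,0,0,0,0,0,0,0,-2.6,0,0]}' 30
python3 -m jog '{"gripper":[1,1],"offset":[[0,0,0],[0,0,0]],"twist":[0,0]}' 30
python3 - <<'E'
from h import *
c=cam();crop(c,230,200,380,340,5,'d7.png'); s=robot.observe(); print(s['tool_pos'],s['opening'])
E
```

```text
t: 22.35
tool_pos: [0.6334, 0.1021, 0.125]
tool_rot: [[1.0, 0.027, 0.002], [0.027, -1.0, -0.001], [0.002, 0.001, -1.0]]
force: [0.2, -0.5, -1.8]
opening: 0.0443
t: 22.52
tool_pos: [0.6295, 0.1049, 0.1251]
tool_rot: [[1.0, 0.029, -0.001], [0.029, -1.0, 0.0], [-0.001, -0.0, -1.0]]
force: [0.3, -0.7, -1.3]
opening: 0.0449
[0.6293221  0.10512639 0.12532772] 0.04462580828675297
```

View pics/d7.png

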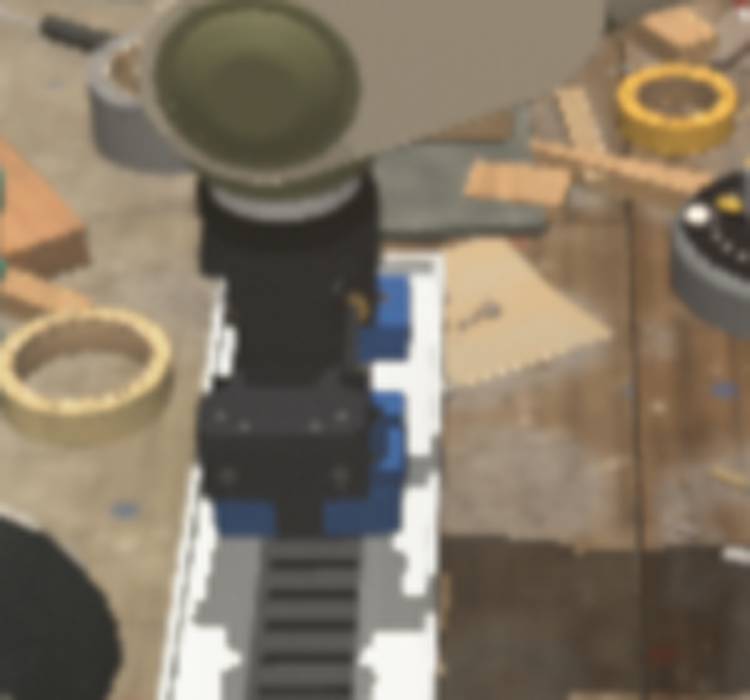

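```bash
python3 -m jog '{"gripper":[1,1,1,1,1,-1,-1,-1,-1,-1,-1,-1],"offset":[[0,0,-25],[0,0,-20],[0,0,-6],[0,0,-3],[0,0,-1],[0,0,0],[0,0,0],[0,0,0],[0,0,0],[0,0,15],[0,0,25],[0,0,25]],"twist":[0,0,0,0,0,0,0,0,0,0,0,0]}' 30
python3 -m jog '{"gripper":[-0.4,-0.4,-0.4,-0.4,-0.4,-0.4,-0.4,-0.4,-0.4],"offset":[[-30,20,0],[-30,20,0],[-30,20,0],[-30,20,0],[-30,20,0],[-30,20,0],[-30,20,0],[0,0,0],[0,0,0]],"twist":[0,0,0,2,3,3,3,0,0]}' 30
python3 - <<'E'
from blk import *
c=cam();crop(c,230,240,430,440,3.5,'d8.png'); tops(c); s=robot.observe(); print(s['tool_pos'],s['opening'])
tops(c,80,.088,(255,230,340,340))
E
```

```text
t: 23.57
tool_pos: [0.6298, 0.1046, 0.1358]
tool_rot: [[1.0, 0.029, -0.001], [0.029, -1.0, 0.0], [-0.001, -0.0, -1.0]]
force: [0.1, 0.4, 0.5]
opening: 0.0877
t: 24.32
tool_pos: [0.4195, 0.2454, 0.1359]
tool_rot: [[0.975, 0.221, 0.001], [0.221, -0.975, 0.0], [0.001, -0.0, -1.0]]
force: [0.3, 0.1, 0.2]
opening: 0.0617
(array([0.4458, 0.3247]), 0.0824, 0.0434, 12.8) [374.1 408.8]
[0.42051599 0.24479106 0.13579449] 0.06182109893754883
(array([ 0.6357, -0.0768]), 0.0789, 0.0657, 0.8) [295.  263.3]
(array([0.6327, 0.0179]), 0.079, 0.066, 0.9) [293.4 286.8]
(array([0.628 , 0.1186]), 0.0782, 0.0647, 3.1) [291.9 314.2]
```

View pics/d8.png

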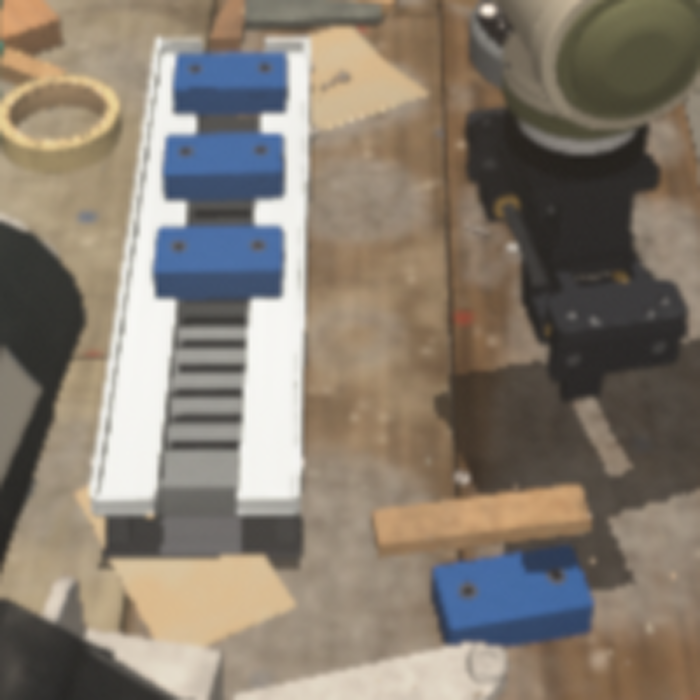

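```bash
python3 -m jog '{"gripper":[-0.4,-0.4,-0.4,-0.4,-0.4,-0.4,-0.4],"offset":[[-1,24,0],[0,24,0],[0,24.5,-15],[0,0,-25],[0,0,-25],[0,0,0],[0,0,0]],"twist":[0,0,0,0,0,0,0]}' 30
python3 - <<'E'
from blk import *
c=cam();crop(c,330,330,430,460,6,'d9.png')
E
```

```text
t: 24.95
tool_pos: [0.4198, 0.3164, 0.0699]
tool_rot: [[0.976, 0.218, -0.001], [0.218, -0.976, -0.001], [-0.002, 0.0, -1.0]]
force: [0.7, 0.3, 0.6]
opening: 0.0617
```

View pics/d9.png

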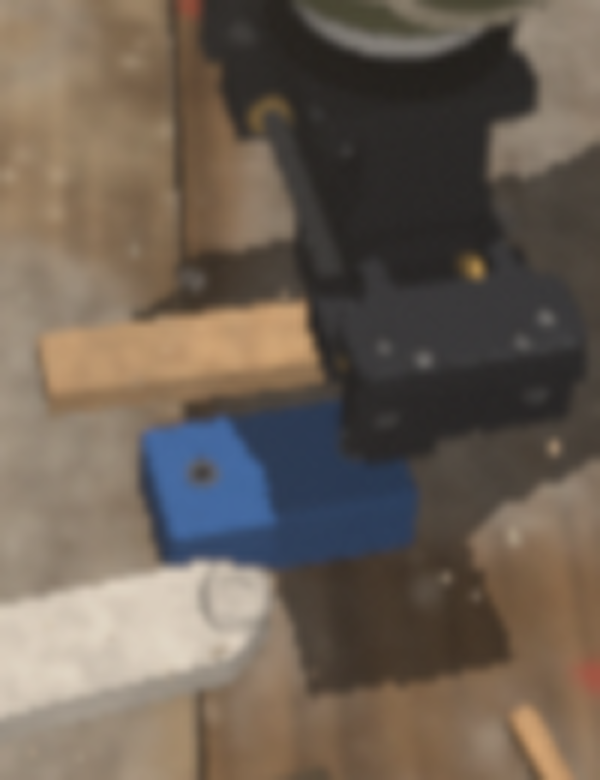

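The near finger is clear of the white saw arm (tip at about 265,600 in the crop) and over the block's near-robot end. I'll descend and grip.

```bash
python3 -m jog '{"gripper":[-0.4,-0.4,-0.4,-0.4,1,1,1,1,1,1],"offset":[[0,1,-25],[0,0,-22],[0,0,-10],[0,0,-3],[0,0,0],[0,0,0],[0,0,0],[0,0,0],[0,0,0],[0,0,0]],"twist":[0,0,0,0,0,0,0,0,0,0]}' 45
```

```text
t: 25.83
tool_pos: [0.42, 0.3184, 0.0116]
tool_rot: [[0.976, 0.22, 0.002], [0.22, -0.976, 0.001], [0.003, -0.0, -1.0]]
force: [0.7, -2.0, 6.7]
opening: 0.0446
```

```bash
python3 -m jog '{"gripper":[1,1,1,1,1,1,1,1,1,1,1,1],"offset":[[0,-3,20],[0,-4,29],[0,-5,29],[0,-6,29],[20,-14,7],[27,-14,0],[27,-14,0],[27,-14,0],[27,-14,0],[27,-14,0],[27,-12,0],[0,0,0]],"twist":[0,0,0,0,0,-2,-2,-2,-2,-3,0,0]}' 45
python3 -m jog '{"gripper":[1,1],"offset":[[0,0,0],[0,0,0]],"twist":[0,0]}' 45
python3 - <<'E'
from h import *
c=cam();crop(c,230,230,430,410,4,'e1.png'); s=robot.observe(); print(s['tool_pos'],s['opening'])
E
```

```text
t: 26.83
tool_pos: [0.6047, 0.2013, 0.1243]
tool_rot: [[1.0, 0.026, 0.002], [0.026, -1.0, -0.0], [0.002, 0.0, -1.0]]
force: [-0.5, -0.6, -1.0]
opening: 0.0447
t: 27.0
tool_pos: [0.6005, 0.2044, 0.1242]
tool_rot: [[1.0, 0.03, -0.001], [0.03, -1.0, 0.0], [-0.001, -0.0, -1.0]]
force: [0.0, 0.7, -1.4]
opening: 0.0449
[0.60031537 0.20467877 0.12438495] 0.04444390769360936
```

View pics/e1.png

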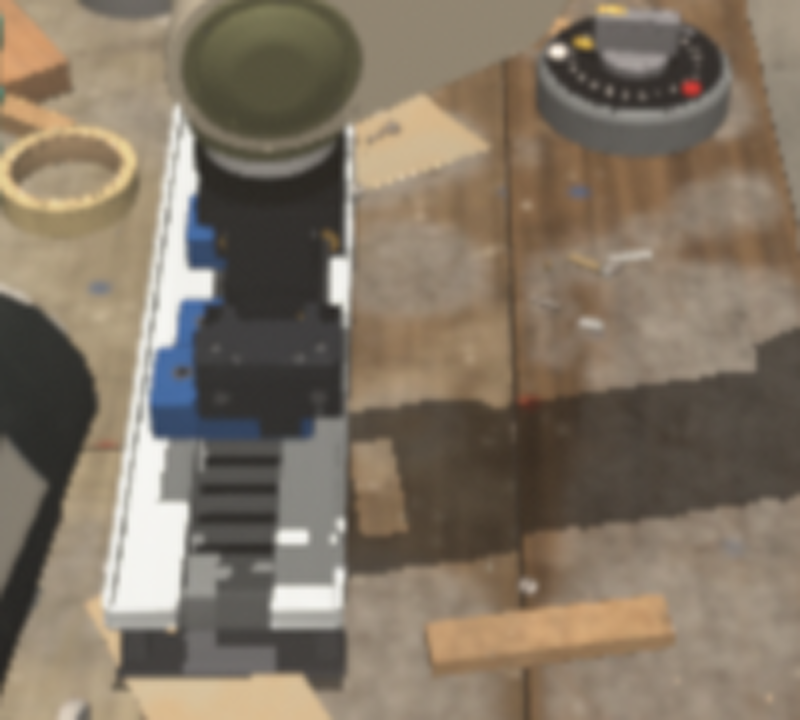

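```bash
python3 -m jog '{"gripper":[1,1,1,1,1,-0.4,-0.4,-0.4,-0.4,-0.4,-0.4,-0.4],"offset":[[0,0,-25],[0,0,-18],[0,0,-6],[0,0,-3],[0,0,-1],[0,0,0],[0,0,0],[0,0,0],[0,0,0],[0,0,15],[0,0,25],[0,0,35]],"twist":[0,0,0,0,0,0,0,0,0,0,0,0]}' 45
python3 -m jog '{"gripper":[-1,-1,-1,-1,-1,-1,-1,-1],"offset":[[-20,-38,0],[-20,-38,0],[-20,-38,0],[-20,-38,0],[-20,-38,0],[-20,-38,0],[-20,-38,0],[0,0,0]],"twist":[0,0,0,0,0,0,0,0]}' 20
python3 - <<'E'
from blk import *
c=cam();crop(c,230,190,430,390,3.5,'e2.png'); s=robot.observe(); print(s['tool_pos'],s['opening'])
tops(c,132,.088,(250,230,340,390)); tops(c)
cv2.imwrite('pics/e2f.png',c['im'][:,:,::-1])
E
```

```text
t: 28.05
tool_pos: [0.6, 0.2039, 0.1451]
tool_rot: [[1.0, 0.029, -0.005], [0.029, -1.0, -0.001], [-0.005, 0.001, -1.0]]
force: [0.7, 0.4, -0.2]
opening: 0.0618
t: 28.72
tool_pos: [0.4631, -0.0588, 0.1467]
tool_rot: [[1.0, 0.024, -0.0], [0.024, -1.0, -0.001], [-0.0, 0.001, -1.0]]
force: [-0.3, 0.6, 0.2]
opening: 0.0885
[ 0.46442258 -0.05661174  0.14678724] 0.08827366008809594
(array([ 0.6361, -0.0896]), 0.0784, 0.0401, 0.8) [294.9 260.2]
(array([0.6333, 0.0066]), 0.0781, 0.0433, 0.9) [293.4 283.8]
(array([0.6284, 0.1077]), 0.0794, 0.0413, 1.0) [292.3 311.2]
(array([0.6274, 0.2068]), 0.0798, 0.0417, 1.1) [288.7 342.3]
```

View pics/e2f.png

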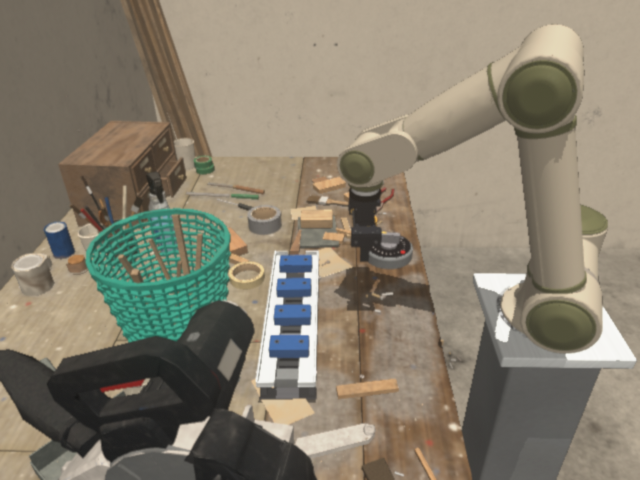

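View pics/e2.png

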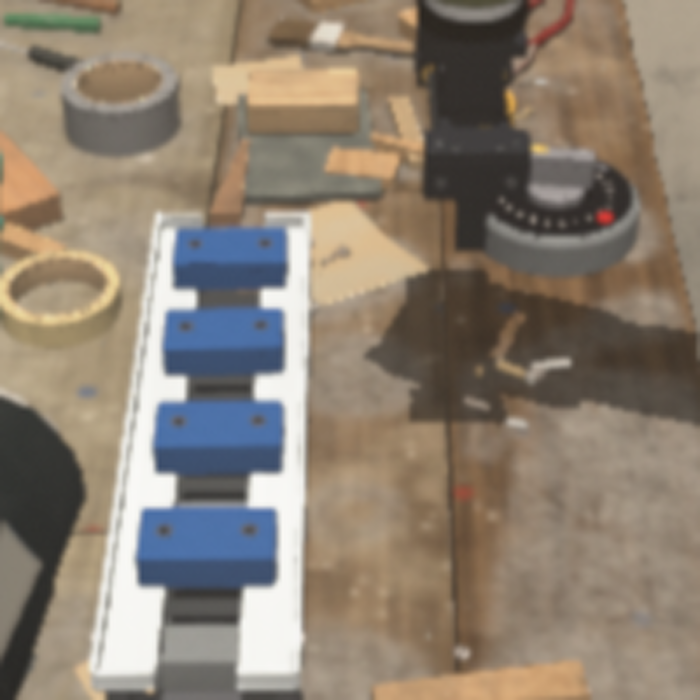

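All four blue blocks lie across both rails, measured within about 3 mm of the middle line, 98–101 mm apart and near 1°. The pale block is on the slate. Next I'll turn the knob to red.

```bash
python3 -m jog '{"gripper":[-1,-1,-1,-1,-1,-1,-1,-1,-1,-1],"offset":[[-12,-26,0],[-12,-26,0],[-12,-26,0],[-12,-26,0],[-12,-27,0],[-12,-27,0],[-11,-27,0],[0,0,0],[0,0,0],[0,0,0]],"twist":[0,-4,-4,0,0,0,0,0,0,0]}' 20
python3 - <<'E'
from h import *
c=cam();crop(c,330,150,430,280,6,'f1.png')
E
```

```text
t: 29.6
tool_pos: [0.3829, -0.2382, 0.1463]
tool_rot: [[0.994, -0.109, 0.0], [-0.109, -0.994, 0.0], [0.0, -0.0, -1.0]]
force: [0.4, -0.2, -0.9]
opening: 0.0879
```

View pics/f1.png

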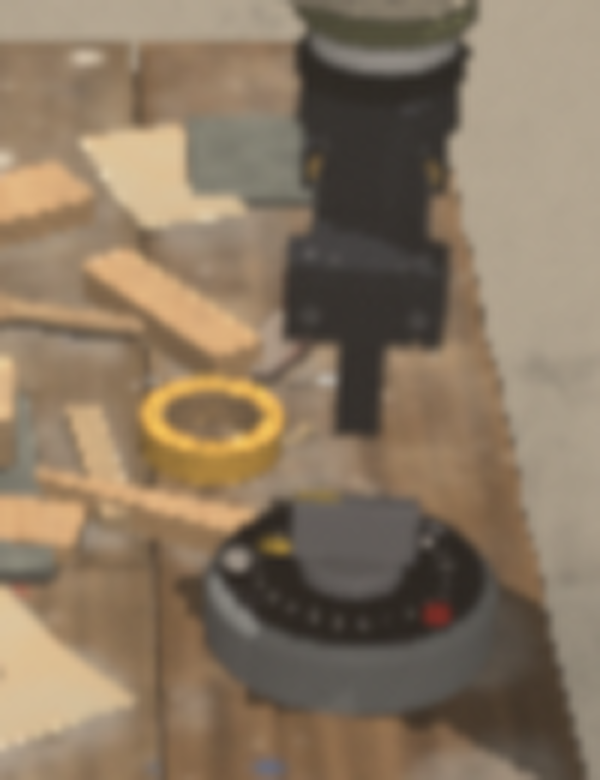

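The knob bar and pointer are still at white. I'll correct by (−1, −4) mm, lower and grip.

```bash
python3 -m jog '{"gripper":[-1,-1,-1,-1,-1,-1,1,1,1,1,1,1],"offset":[[-1,-4,-10],[0,0,-25],[0,0,-25],[0,0,-22],[0,0,-12],[0,0,0],[0,0,0],[0,0,0],[0,0,0],[0,0,0],[0,0,0],[0,0,0]],"twist":[0,0,0,0,0,0,0,0,0,0,0,0]}' 20
python3 -m jog '{"gripper":[1,1,1,1,1,1,1],"offset":[[0,0,0],[0,0,0],[0,0,0],[0,0,0],[0,0,0],[0,0,0],[0,0,0]],"twist":[0,0,0,0,0,0,0]}' 20
python3 - <<'E'
from h import *
s=robot.observe();R=s['tool_rot'];print(s['tool_pos'],np.degrees(np.arctan2(R[1,1],R[0,1])),s['force'],s['joint_positions'])
E
```

```text
t: 30.65
tool_pos: [0.3814, -0.2431, 0.0526]
tool_rot: [[0.994, -0.11, 0.001], [-0.11, -0.994, -0.001], [0.001, 0.0, -1.0]]
force: [-0.6, -0.2, -0.9]
opening: 0.0502
t: 31.23
tool_pos: [0.3813, -0.2428, 0.0522]
tool_rot: [[0.994, -0.11, -0.0], [-0.11, -0.994, 0.001], [-0.0, -0.0, -1.0]]
force: [-0.4, 2.8, 0.3]
opening: 0.0137
[ 0.38127765 -0.24277797  0.05221684] -96.33618995679345 [-0.40853173  2.80987397  0.27720215] [-8.27394248e-01  4.14203751e-01  1.91996617e+00  4.13310692e-04
  8.07828752e-01  8.53703741e-01]
```

```bash
python3 -m jog '{"gripper":[1,1,1,1,1,1,1,1,1,1,1,1],"offset":[[0,0.5,0],[0,0,0],[0,0,0],[0,0,0],[0,0,0],[0,0,0],[0,0,0],[0,0,0],[0,0,0],[0,0,0],[0,0,0],[0,0,0]],"twist":[4,7,7,7,7,7,7,7,7,7,7,7]}' 20
python3 -m jog '{"gripper":[1,1,1,1,1,1,1,1,1,1,1,1],"offset":[[0,0,0],[0,0,0],[0,0,0],[0,0,0],[0,0,0],[0,0,0],[0,0,0],[0,0,0],[0,0,0],[0,0,0],[0,0,0],[0,0,0]],"twist":[7,7,7,7,7,7,7,5,3.5,0,0,0]}' 20
python3 - <<'E'
from h import *
s=robot.observe();R=s['tool_rot'];print(s['tool_pos'],np.degrees(np.arctan2(R[1,1],R[0,1])),s['force'],s['ft_torque'],s['opening'])
c=cam();crop(c,340,190,430,270,8,'f2.png')
E
```

```text
t: 32.23
tool_pos: [0.3807, -0.2418, 0.0522]
tool_rot: [[0.258, 0.966, -0.002], [0.966, -0.258, 0.002], [0.001, -0.002, -1.0]]
force: [-2.9, 4.1, 5.1]
opening: 0.0139
t: 33.23
tool_pos: [0.38, -0.242, 0.0522]
tool_rot: [[-0.672, 0.741, -0.003], [0.741, 0.672, 0.002], [0.003, -0.001, -1.0]]
force: [-10.0, 2.2, 7.7]
opening: 0.0138
[ 0.38000196 -0.24199321  0.05216783] 42.2212185692249 [-9.96689153  2.19100753  7.70691929] [0.210611   1.32806763 0.04469294] 0.013841395660927415
```

View pics/f2.png

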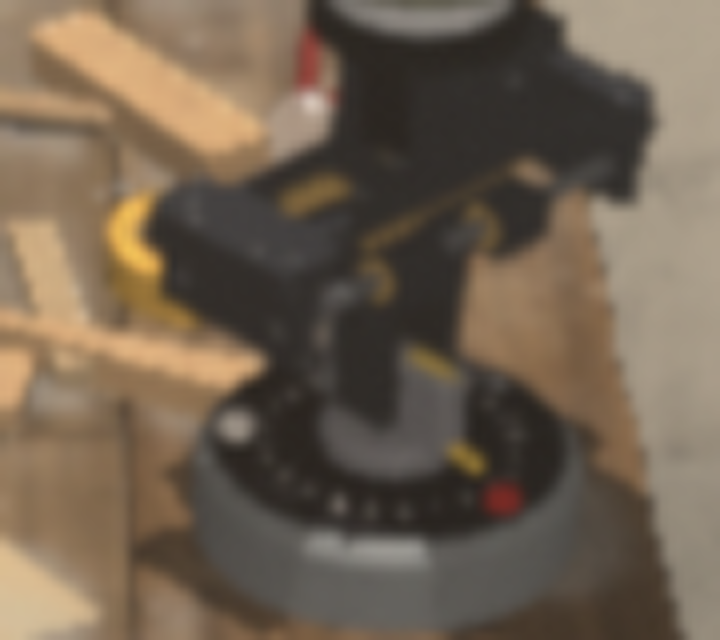

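The pointer (465,460 in the crop) now points at the red stud (503,500). I'll release, rise and check.

```bash
python3 -m jog '{"gripper":[-1,-1,-1,-1,-1,-1,-1,-1,-1,-1,-1,-1],"offset":[[0,0,0],[0,0,0],[0,0,0],[0,0,0],[0,0,0],[0,0,0],[0,0,0],[0,0,10],[0,0,20],[0,0,30],[0,0,35],[0,0,35]],"twist":[0,0,0,0,0,0,0,0,0,0,0,0]}' 20
python3 -m jog '{"gripper":[-1,-1,-1,-1,-1,-1],"offset":[[0,0,20],[0,0,20],[0,0,0],[0,0,0],[0,0,0],[0,0,0]],"twist":[0,0,0,0,0,0]}' 20
python3 - <<'E'
from blk import *
c=cam();crop(c,355,222,420,272,12,'f3.png'); crop(c,230,190,430,390,3.5,'f4.png')
hsv=cv2.cvtColor(c['im'],cv2.COLOR_RGB2HSV)
m=cv2.inRange(hsv,(15,120,110),(32,255,255)); r=np.zeros_like(m); r[233:262,368:410]=1;m*=r
n,l,st,ce=cv2.connectedComponentsWithStats(m)
ct=np.array([.3815,-.2415])
for i in range(1,n):
  for z in(.049,.077):
    p=ray(c,*ce[i],z)[:2]; print(st[i],ce[i],z,p,np.degrees(np.arctan2(*(p-ct)[::-1])),np.linalg.norm(p-ct))
tops(c,132,.088,(250,230,340,390)); s=robot.observe(); print(s['t'],s['tool_pos'],s['joint_velocities'])
E
```

```text
t: 34.28
tool_pos: [0.381, -0.2421, 0.1836]
tool_rot: [[-0.671, 0.741, -0.001], [0.741, 0.671, 0.001], [0.001, 0.0, -1.0]]
force: [0.1, 0.2, 0.5]
opening: 0.0879
t: 34.78
tool_pos: [0.3809, -0.2421, 0.2209]
tool_rot: [[-0.671, 0.741, -0.002], [0.741, 0.671, 0.002], [0.002, -0.0, -1.0]]
force: [-0.3, -0.1, 0.5]
opening: 0.0884
[392 234   4   3   8] [393.75  234.875] 0.049 [ 0.36389427 -0.27503623] -117.6984153031652 0.037876646751931566
[392 234   4   3   8] [393.75  234.875] 0.077 [ 0.36909367 -0.231678  ] 141.63159291077994 0.015823679287072352
[396 246   4   3   8] [397.75  246.875] 0.049 [ 0.3576707  -0.21289503] 129.79591346803053 0.03723009149680523
[396 246   4   3   8] [397.75  246.875] 0.077 [ 0.36308012 -0.17163388] 104.76967884396815 0.07225349311361845
(array([ 0.6361, -0.0896]), 0.0784, 0.0401, 0.8) [295.  260.4]
(array([0.6333, 0.0066]), 0.0781, 0.0433, 0.9) [293.5 283.8]
(array([0.6455, 0.0958]), 0.0784, 0.0458, 3.7) [285.5 307.8]
(array([0.6274, 0.2068]), 0.0798, 0.0417, 1.1) [288.7 342.3]
34.8333 [ 0.380967   -0.24219763  0.22101282] [ 0.00074736 -0.00123464 -0.00637528 -0.00079417  0.0035127   0.00056436]
```

View pics/f3.png

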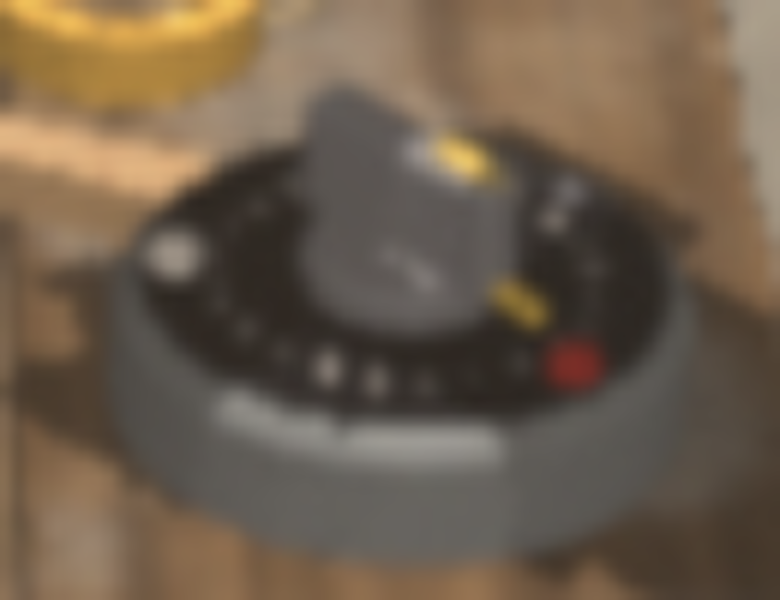

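View pics/f4.png

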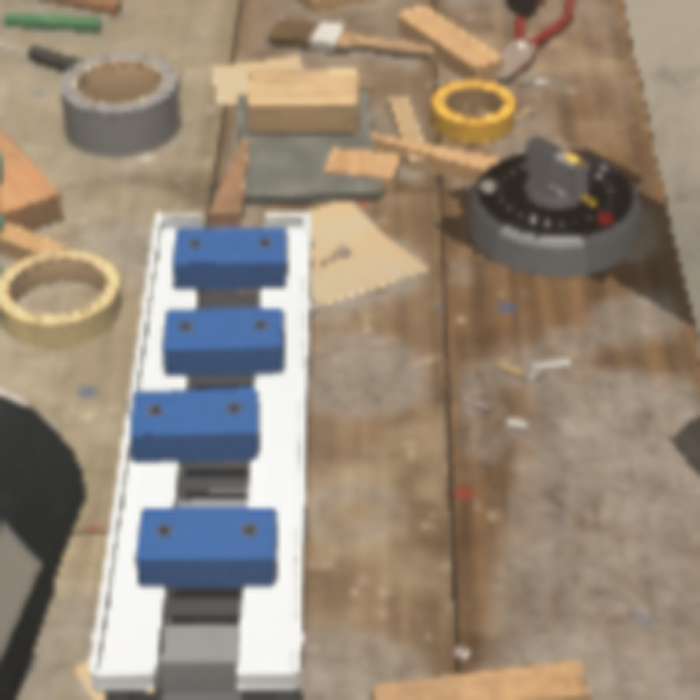

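The pointer is at red (129.8° against the stud's 132°, about 2.4 mm). However, the third block was knocked: it now sits about 15 mm off the middle line, against or on the far lip, at crop (195,425). I'll zoom in, then mend it.

```bash
python3 - <<'E'
from h import *
c=cam();crop(c,255,285,325,337,11,'g1.png')
for z in(.088,):
  P=[ray(c,230+x/3.5-.5,190+y/3.5-.5,z) for x,y in((155,410),(233,407))]; print(P,np.linalg.norm(P[0]-P[1]))
print(robot.observe()['joint_positions'])
E
```

```text
[array([0.67159105, 0.09353385, 0.088     ]), array([0.62032137, 0.08969417, 0.088     ])] 0.051413251522116746
[-8.26813921e-01  1.67174839e-01  1.73165378e+00 -1.62849314e-05
  1.24471340e+00 -1.56282790e+00]
```

View pics/g1.png

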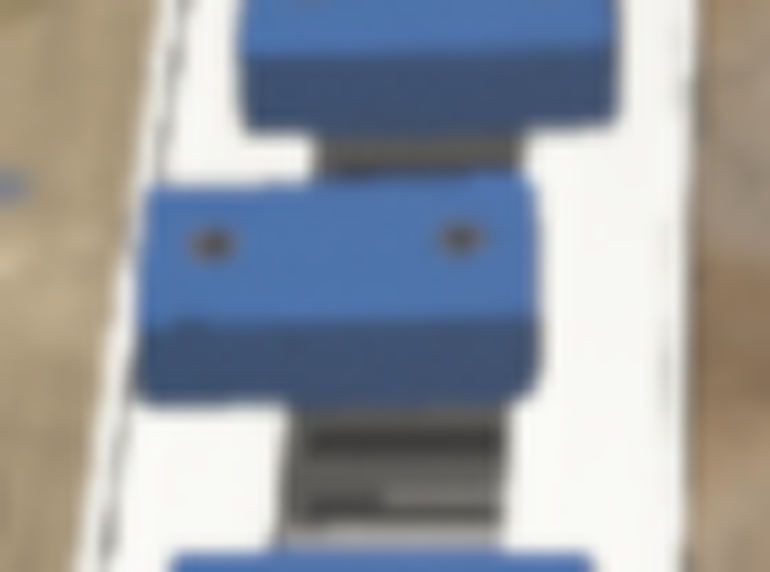

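Zoomed in, the knocked block is level and flat: its top and bottom front edges are parallel, and the hole spacing of 51.4 mm matches the rest. It is butted against the far lip, which limits its offset to 13.5 mm, inside the 20 mm allowed. Its yaw to the rack is about 2°. Regrasping would add more risk than it removes, so I'll take one last look for stillness and hand in.

```bash
python3 - <<'E'
from blk import *
c=cam(); tops(c,132,.088,(250,230,340,390)); s=robot.observe(); print(s['t'],s['tool_pos'],s['force'])
hsv=cv2.cvtColor(c['im'],cv2.COLOR_RGB2HSV)
# pale block corners from f4 crop (top face z=.046)
for x,y in((248,70),(358,70),(358,103),(248,103)): print(ray(c,230+x/3.5-.5,190+y/3.5-.5,.046).round(4))
robot.close_job()
E
```

```text
(array([ 0.6361, -0.0896]), 0.0784, 0.0401, 0.8) [295.1 260.4]
(array([0.6333, 0.0066]), 0.0781, 0.0433, 0.9) [293.5 283.8]
(array([0.6455, 0.0961]), 0.0784, 0.0453, 3.7) [285.5 307.8]
(array([0.6274, 0.2068]), 0.0798, 0.0417, 1.1) [288.7 342.3]
34.9333 [ 0.38112224 -0.24232546  0.22142473] [ 0.57971278 -0.35930102  0.02143231]
[ 0.6469 -0.425   0.046 ]
[ 0.5472 -0.4258  0.046 ]
[ 0.5461 -0.3681  0.046 ]
[ 0.643  -0.3673  0.046 ]
the job is handed in; nothing more can be done
```

The job is handed in at about 35 s of the 210 s allowed, with everything placed and the selector at red. `close_job` gives no verdict, so what follows rests on my own checks. I turned the selector the short way to white, moved the pale block onto the larger slate, laid all four blue blocks across the rails, then turned the selector the short way to red.

**Last checks:**
- **Selector:** the pointer is at 129.8° and the red stud at 132°, about 2.4 mm apart (limit 8 mm).
- **Pale block:** its centre is at about (0.596, −0.397) m, roughly 5 mm (x) and 40 mm (y) from the slate's centre.
- **Blue blocks:** all four lie level, and three are within 3 mm of the rack's middle line.
- **Gripper:** open, with its tips at 0.22 m, clear of everything.
- **Tape rolls:** I did not touch them, and they look unmoved in the pictures. I did not measure their positions.

**What disagreed:**
- **Knocked block:** the third block was knocked while I was working the selector. It is still level and resting against the far lip. I measured it about 15 mm off the middle line, though the lip should stop it at 13.5 mm, and the limit is 20 mm. I left it there rather than regrasp it.
- **Top camera:** it gave only a blank grey picture, so every position comes from the side camera alone.

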